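# Put the height master and the screw jack away in the stepped rack

### The job

Put the two steel pieces standing on the table away in the grey rack by height: the tall height master on the upper tier, the short screw jack on the lower tier. Each must end up standing upright with its whole foot on the board, none of it jutting past the board's front edge, and let go. Never lay either piece down on its side, and leave the wooden cases in the rack and the other things on the table where they are.

Things in the scene. Friction and masses are not known exactly. Their poses are not given: they have to be found in the camera images.
- tall_master: Height master: bright steel column 150 mm tall, stands upright on the table at the start. Round foot 64 mm across and 14 mm thick, above it a plain round stem 40 mm across up to the top, with two dark rings (only marks) near the top. About 0.6 kg (varies). Origin: centre of the underside; z axis up along the stem.
- short_jack: Screw jack: bright steel, 90 mm tall, stands upright on the table at the start. Round foot 64 mm across and 14 mm thick, stem 40 mm across from 14 to 78 mm height, then a dark button 28 mm across up to 90 mm. About 0.4 kg (varies). Origin: centre of the underside; z axis up along the stem.
- rack: Fixed rack, 340 wide (y), 170 deep (x), 319 mm tall, open front and back, front (-x) to the robot. Origin: centre of underside. Three level grey boards stepping back, all ending at x = 85: bottom from x = -85, z 0-12; middle from x = -55, z 127-137; top from x = -25, z 309-319 mm. Posts 15 mm square at y = +-162, x = -15 and 78. A stop strip 12 mm high lines each tier's rear edge.
- lower_tier (a point): Middle of the front edge of the lower tier's top face (bottom board); axes as the rack's: x into the rack, y along the front edge, z up. Free height 115 mm. The board above starts 30 mm further back. The tier is 170 mm deep.
- upper_tier (a point): Middle of the front edge of the upper tier's top face (middle board); axes as the rack's: x into the rack, y along the front edge, z up. Free height 172 mm. The board above starts 30 mm further back. The tier is 140 mm deep.
- case_lower: Loose wooden case, 90 mm (x) by 60 mm (y) by 60 mm high, standing on the lower tier near its left or its right end, centre about 110 mm from the rack's middle; the rest of that tier is free. Leave it alone. Origin: centre of its underside.
- case_upper: Loose wooden case like the other, standing on the upper tier near the opposite end, the rest of that tier is free. Leave it alone. Origin: centre of its underside.
- v_block: Loose steel V-block, 60 mm by 74 mm by 46 mm high, on the table between the two pieces and in front of the rack. Leave it alone. Origin: centre of its underside.
- parallel: Loose dark steel bar 100 x 30 x 40 mm on the table to the left of the rack. Leave it alone. Origin: centre of its underside.
- gauge_case: Loose flat black case 90 x 140 x 35 mm on the table to the right of the rack. Leave it alone. Origin: centre of its underside.
- calculator: Loose desk calculator 130 x 75 x 18 mm on the table between the two pieces, left of the V-block. Leave it alone. Origin: centre of its underside.
Not all that is in view belongs to the job. Leave any green or purple look-alike of the tall_master alone.

How it is judged:
By the outcome, as a careful person would: the job done as asked, in the order asked, and still so for the second after the job is handed in, with the robot touching nothing.
It also fails if it takes over 61 s, if anything falls off the work surface, if the arm or the gripper's body presses on something with over 40 N, if the wrist force passes 120 N, or if a joint passes its speed limit or range.

### The arm

A 6-joint arm with a two-finger parallel gripper is mounted at the origin on the work surface. World frame = base frame: x ahead of the robot, y to its left, z up, the work surface at z = 0. Lengths are in m, angles in degrees, forces in N, time in s.
With the tool pointing down it reaches from about 0.375 to 0.9 m from the base axis. Payload 3.1 kg.
Tool frame: the origin (TCP) lies at the very end of the fingers, on their centre line; the grasp point (between the pads) lies 19 mm behind it (arm.pinch_z is the distance from the TCP to the grasp point, in m); z points along the fingers, y is the line along which they close (so a half turn about z gives the same grasp; the last joint's range is limited). The gripper opens to 85 mm and grips with 20 to 120 N. Pads are 22 mm wide; open, the fingers measure 114 mm over their backs; the gripper's body (76 mm by 85 mm) begins 54 mm behind the grasp point. The pads swing forward as they close: fully open they stand 13 mm farther back than shut.
Start: joints at [55.491, 30.224, 82.088, -0, 67.689, -10.227], TCP at [0.257, 0.57, 0.194] pointing down, gripper open.
Joint ranges: [-176.69, 176.69], [-43.24, 126.21], [12.49, 139.97], [-82, 262], [0, 151.66], [-163.58, 163.58]. Speed limits (degrees/s): [159.86, 159.86, 180, 180, 180, 180].

### API

Orientations are given as a 3x3 rotation matrix whose columns are the frame's x, y, z axes.
In Python, from bench import arm gives the robot as it stands.
- The arm moves only by the tool servo_tool, never from a script. Its argument "targets" is a list that holds one entry, the list of rows, each a list of 7 numbers: the finger opening in cm, from 0 to 8.54, then the shift along the tool's x, y, z in cm, then the turn, a rotation vector about the tool's x, y, z in degrees. A call has 1 to 10 rows; each row is the pose to reach, as a shift and turn from the pose commanded when the call began, along the tool's axes at that moment; what a row does not reach only later rows make up. A row lasts 1/10 s, in which the tool goes at most 50 mm and 8.59 degrees, less where a joint would pass 70% of its speed; a pose out of reach is approached as far as the arm can. A call with a gripper value outside its range is refused whole. The fingers move at their own pace and stop on an object; "squeeze" is the grip in N (left out, the last holds). Time passes only in rows, so rows that repeat a pose let the fingers close. It gives the time, the measured TCP pose, the force, the opening and the grip force at its end, in the units of the state.
- arm.get_obs(): the state, without advancing time (a new reading comes with each control period).
- arm.read_camera(name): name is "scene" or "top" or "wrist"; returns a dict with "image" (384x512x3 uint8, blue, green, red), "fx", "fy", "cx", "cy" (pixels), "origin" and "attitude" of the camera in the world; the wrist camera has in their place "tool_from_camera" (4x4, takes a point from camera to tool coordinates, whose origin is the TCP and whose axes are the flange's). Camera axes: x right, y up, looking along -z (the intrinsics and any distortion apply to the point x, -y, -z); pixel columns grow to the right and rows downward; lengths in m; the calibration is good to about 2 mm. A picture is of the moment at which its call begins: read the wrist's pose just before it. There is no depth.
- arm.sign_off(): hands the job in; it is judged then, once.
The state is a dict: "clock": time; "joint_positions": joint angles; "qd": joint speeds; "effort": joint torques, N m; "position": TCP position; "ee_rot": TCP orientation; "wrist_force": force on the tool from outside, world axes, zero at the start; "torque": the same for the moment, N m; "opening": opening from 0.0 (shut) to 1.0 (fully open); "grasp_force": force on a finger pad.
Only numpy, scipy, OpenCV 4.12 (cv2) and the standard library are available. Lean on these libraries where they do the work, as an engineer would, in place of code of your own. Each camera call takes 0.05 s, during which the arm holds its last target. There are 200 camera calls.

## Working session

There is one attempt and no reset: what is moved stays moved. The work goes in short steps, Python scripts to look and compute and a tool call to move; the robot and the scene stay as the last step left them, time stands still between calls to the robot, and variables do not carry over. Pictures are saved under pics/ and viewed, at most 10 in all, crops included, and the job is handed in when it is done.

Besides the shell and the picture viewer there is one more tool, called after "Call:" as a command line: name --argument value ..., lists and objects as JSON in quotes. servo_tool: Moves the arm, as the interface text tells. Its arguments: {"type":"object","properties":{"targets":{"type":"array","items":{"type":"array","items":{"type":"array","items":{"type":"number"}}}},"squeeze":{"type":"number"}},"required":["targets"]}

```bash
mkdir -p pics && python3 - <<'E'
from bench import arm
import cv2,numpy as np
for n in("scene","top"):
    c=arm.read_camera(n);cv2.imwrite(f"pics/{n}0.png",c["image"])
    print(n,c.keys(),c["fx"],c["cx"],c["cy"],np.round(c["origin"],3),np.round(c["attitude"],3).tolist())
o=arm.get_obs();print(o["clock"],o["position"],np.round(o["ee_rot"],3).tolist(),arm.pinch_z)
E
```

```text
scene dict_keys(['image', 'fx', 'fy', 'cx', 'cy', 'origin', 'attitude']) 408.5241738074143 253.47724015606713 188.31347936214786 [0.602 0.7   1.094] [[-0.99, -0.115, 0.086], [0.143, -0.802, 0.58], [0.002, 0.587, 0.81]]
top dict_keys(['image', 'fx', 'fy', 'cx', 'cy', 'origin', 'attitude']) 498.56386322795345 257.79873812691517 191.7637660631363 [ 0.239 -0.007  1.424] [[0.021, 0.977, -0.212], [-1.0, 0.021, -0.002], [0.002, 0.212, 0.977]]
0.1 [0.25657468 0.56910682 0.19273981] [[-0.912, 0.411, -0.001], [0.411, 0.912, -0.002], [0.0, -0.002, -1.0]] 0.0187
```

View pics/scene0.png

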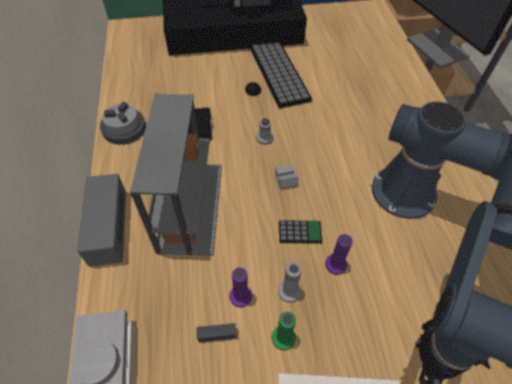

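View pics/top0.png

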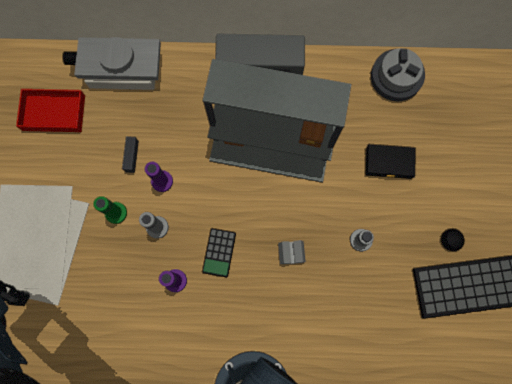

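```bash
python3 - <<'E'
import cv2,numpy as np
t=cv2.imread("pics/top0.png");s=cv2.imread("pics/scene0.png")
cv2.imwrite("pics/rack_top.png",cv2.resize(t[55:185,200:360],None,fx=4.5,fy=4.5,interpolation=cv2.INTER_CUBIC))
def cr(i,x,y,w=64,h=64,f=6): return cv2.resize(i[y:y+h,x:x+w],None,fx=f,fy=f,interpolation=cv2.INTER_CUBIC)
a=np.hstack([cr(t,125,195,f=4),cr(t,330,210,f=4)]);b=np.hstack([cr(s,260,250,f=4),cr(s,235,105,f=4)])
cv2.imwrite("pics/pieces.png",np.vstack([a,b]))
for n,i,b in(("top",t,(136,205,36,36)),("top",t,(345,224,34,30)),("scene",s,(272,256,36,50)),("scene",s,(250,112,30,36))):
    x,y,w,h=b;hsv=cv2.cvtColor(i[y:y+h,x:x+w],cv2.COLOR_BGR2HSV)
    m=(hsv[...,1]<60).astype(np.uint8)
    k,l,st,c=cv2.connectedComponentsWithStats(m);j=1+np.argmax(st[1:,4]);print(n,st[j]+np.array([x,y,0,0,0]),c[j]+[x,y])
    print("\n".join("".join(".#"[v] for v in r) for r in (l==j)))
E
```

```text
top [139 212  29  26 520] [153.6        224.52307692]Traceback (most recent call last):
  File "<stdin>", line 11, in <module>
  File "<stdin>", line 11, in <genexpr>
  File "<stdin>", line 11, in <genexpr>
TypeError: string indices must be integers, not 'numpy.bool'
```

View pics/rack_top.png

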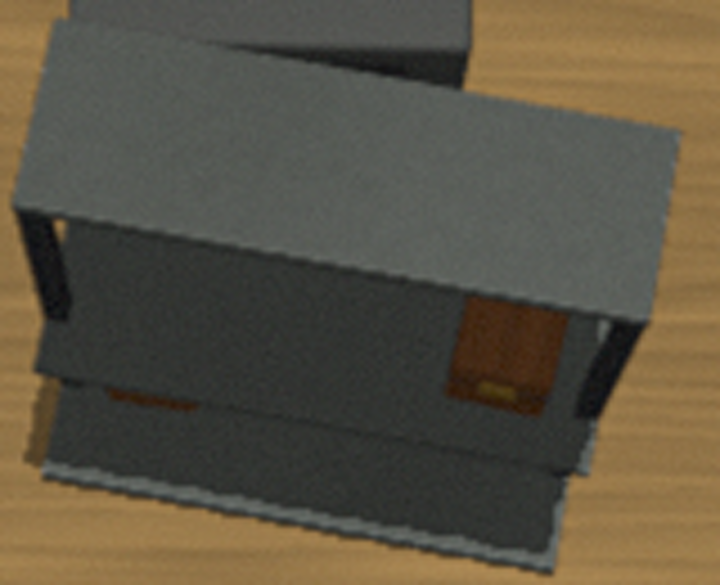

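View pics/pieces.png

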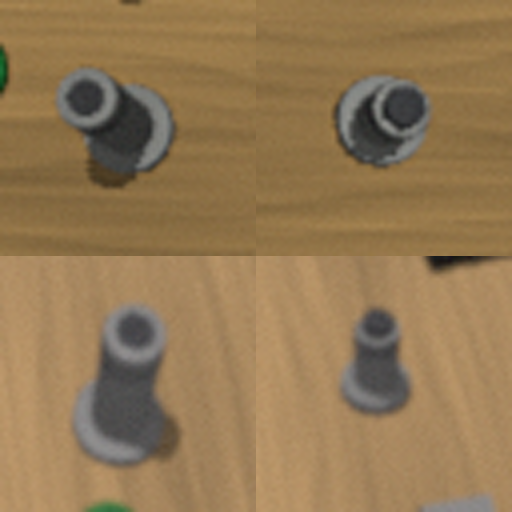

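```bash
cat > h.py <<'E'
import numpy as np,cv2
from bench import arm
def ray(c,u,v):
    d=np.array([(u-c["cx"])/c["fx"],-(v-c["cy"])/c["fy"],-1.]);return np.array(c["origin"]),np.array(c["attitude"])@d
def onz(c,u,v,z):
    o,d=ray(c,u,v);return o+d*(z-o[2])/d[2]
def tri(r1,r2):
    (o1,d1),(o2,d2)=r1,r2
    s=np.linalg.lstsq(np.c_[d1,-d2],o2-o1,rcond=None)[0];a=o1+s[0]*d1;b=o2+s[1]*d2
    return (a+b)/2,np.linalg.norm(a-b)
E
python3 - <<'E'
from h import *
np.set_printoptions(precision=4,suppress=True)
T=arm.read_camera("top");S=arm.read_camera("scene")
P=lambda x,y,ox,oy,f=4.5:((x+.5)/f-.5+ox,(y+.5)/f-.5+oy)
R=lambda x,y,z:onz(T,*P(x,y,200,55),z)
tb=[R(x,y,.319) for x,y in((57,20),(680,130),(650,322),(15,207))]
print("top board BL BR FR FL",*tb); 
for i in range(4): print(np.linalg.norm(tb[i]-tb[(i+1)%4]))
print("bottom board",R(42,478,0),R(552,572,0)); print("middle front",R(38,372,.137),R(585,475,.137))
print("case up front top",R(446,380,.197),R(545,393,.197),"back",R(470,298,.197))
print("case low front top",R(107,388,.072),R(195,400,.072))
f=np.mean(tb[2:],0);w=tb[3]-tb[2];w/=np.linalg.norm(w);print("front mid",f,"yaw",np.degrees(np.arctan2(-w[0],w[1])))
mt,ms=P(87,98,125,195,4),P(134,334-256,260,250,4);jt,js=P(404-256,110,330,210,4),P(377-256,326-256,235,105,4)
print("master",tri(ray(T,*mt),ray(S,*ms)),onz(T,*mt,.15),onz(S,*ms,.15)); print("jack",tri(ray(T,*jt),ray(S,*js)),onz(T,*jt,.09),onz(S,*js,.09))
# purple / green look-alikes, others by blob
for nm,c in(("T",T),):
    h=cv2.cvtColor(c["image"],cv2.COLOR_BGR2HSV)
    for col,lo,hi in(("purple",(125,80,20),(160,255,255)),("green",(45,80,20),(85,255,255))):
        m=cv2.inRange(h,lo,hi);k,l,st,ce=cv2.connectedComponentsWithStats(m)
        for j in range(1,k):
            if st[j,4]>60: print(col,ce[j],onz(c,*ce[j],.07))
print("vblock",onz(T,291,252,.04),"calc",onz(T,219,252,.018),"par",onz(T,130,154,.03),"gc",onz(T,390,161,.03))
E
```

```text
top board BL BR FR FL [0.8032 0.1119 0.319 ] [ 0.7474 -0.2201  0.319 ] [ 0.64   -0.2026  0.319 ] [0.6962 0.1296 0.319 ]
0.3366814818691079
0.10882439157228163
0.3369330424775795
0.10840398257827562
bottom board [0.6386 0.1429 0.    ] [ 0.5823 -0.1924  0.    ]
middle front [0.6662 0.1336 0.137 ] [ 0.6091 -0.1946  0.137 ]
case up front top [ 0.6466 -0.1067  0.197 ] [ 0.6401 -0.1634  0.197 ] back [ 0.6965 -0.1204  0.197 ]
case low front top [0.6781 0.0968 0.072 ] [0.6715 0.0412 0.072 ]
front mid [ 0.6681 -0.0365  0.319 ] yaw -9.608806843034397
master (array([0.4383, 0.2824, 0.1468]), np.float64(0.0016798673640854719)) [0.437  0.2821 0.15  ] [0.4396 0.2835 0.15  ]
jack (array([ 0.4131, -0.3017,  0.0801]), np.float64(0.00350863037628669)) [ 0.4102 -0.2989  0.09  ] [ 0.4165 -0.293   0.09  ]
purple [159.2848 178.0543] [0.5661 0.2721 0.07  ]
purple [174.0809 280.1838] [0.2861 0.2148 0.07  ]
green [111.8554 210.2289] [0.4721 0.397  0.07  ]
green [215.7447 266.8328] [0.3238 0.1048 0.07  ]
vblock [ 0.3708 -0.0993  0.04  ] calc [0.3685 0.1016 0.018 ] par [0.6458 0.37   0.03  ] gc [ 0.6412 -0.3854  0.03  ]
```

Call:
servo_tool --targets '[[[8.54, 0, -4, -3, 0, 0, 0], [8.54, 0, -8, -6, 0, 0, 0], [8.54, 0, -8, -6, 0, 0, 0], [8.54, 0, -8, -6, 0, 0, 0]]]'

```text
clock: 0.6
position: [0.2242, 0.497, 0.2546]
ee_rot: [[-0.911, 0.411, 0.002], [0.411, 0.911, 0.002], [-0.0, 0.003, -1.0]]
wrist_force: [0.4, -0.6, 0.2]
opening: 0.998
grasp_force: 0.0
```

```bash
python3 - <<'E' | tee -a log.txt
from bench import arm
o=arm.get_obs();print(o["clock"],list(o["joint_positions"]),list(o["position"]),[list(r) for r in o["ee_rot"]]);print([a for a in dir(arm) if a[0]!="_"])
E
```

```text
0.6 [np.float64(53.968098329538755), np.float64(20.023168187524032), np.float64(89.36919003988908), np.float64(0.004372096384923045), np.float64(70.44897927583804), np.float64(-11.741499614583713)] [np.float64(0.22424541524715777), np.float64(0.4970269971344604), np.float64(0.25457418176387364)] [[np.float64(-0.9114613478692031), np.float64(0.41138272203962056), np.float64(0.0015707793376636804)], [np.float64(0.4113854254178072), np.float64(0.911458625265591), np.float64(0.0022817061091545163)], [np.float64(-0.0004930459056241188), np.float64(0.0027258826517535715), np.float64(-0.9999961632273914)]]
['IKError', 'get_obs', 'pinch_z', 'read_camera', 'sign_off']
```

Call:
servo_tool --targets '[[[8.54, 0, 0, 0, -8, 0, 0], [8.54, 0, 0, 0, -16, 0, 0], [8.54, 0, 0, 0, -24, 0, 0], [8.54, 0, 0, 0, -24, 0, 0], [8.54, 0, 0, 0, -24, 0, 0]]]'

```text
clock: 1.1
position: [0.2243, 0.4968, 0.2529]
ee_rot: [[-0.911, 0.377, 0.166], [0.412, 0.833, 0.369], [0.001, 0.404, -0.915]]
wrist_force: [0.6, 0.6, 0.1]
opening: 1.001
grasp_force: 0.0
```

```bash
python3 - <<'E' | tee -a log.txt
from bench import arm
o=arm.get_obs();print(o["clock"],list(o["joint_positions"]),list(o["position"]),[list(r) for r in o["ee_rot"]])
E
```

```text
1.1 [np.float64(49.97225203377473), np.float64(10.83823529524582), np.float64(108.82505022155468), np.float64(10.351572581864918), np.float64(37.73791379013105), np.float64(-22.63504814464735)] [np.float64(0.22425322828796285), np.float64(0.4967589347436248), np.float64(0.2528816037545521)] [[np.float64(-0.9112805815021381), np.float64(0.3767970286401082), np.float64(0.16610749828081406)], [np.float64(0.4117856556885264), np.float64(0.8333352727412747), np.float64(0.36876130080906777)], [np.float64(0.0005249250381049249), np.float64(0.4044456977311179), np.float64(-0.9145618634299669)]]
```

```bash
cat > kin.py <<'E'
import numpy as np
from scipy.optimize import least_squares
from scipy.spatial.transform import Rotation as Ro
E=lambda ax,d:Ro.from_euler(ax,d,degrees=True).as_matrix()
def fk(q,p):
    a1,off,d1,a2,a3,d4,L=p[:7]
    A=E('z',q[0]);B=E('y',q[1]);C=E('y',q[1]+q[2]);R=A@C@E('z',q[3])@E('y',q[4])@E('z',q[5])
    return A@(np.array([a1,off,d1])+B@[0,0,a2]+C@[a3,0,d4])+R@[0,0,L],R
D=[([55.491,30.224,82.088,0,67.689,-10.227],[0.25657468,0.56910682,0.19273981],None),
([53.9681,20.02317,89.36919,.00437,70.44898,-11.7415],[.2242454,.497027,.2545742],[[-.91146,.41138,.00157],[.411385,.911459,.00228],[-.00049,.002726,-.999996]]),
([49.97225,10.83824,108.82505,10.35157,37.73791,-22.63505],[.2242532,.4967589,.2528816],[[-.91128,.376797,.1661075],[.411786,.833335,.368761],[.000525,.404446,-.914562]])]
E
python3 - <<'E'
from kin import *
np.set_printoptions(precision=4,suppress=True)
for q,p,R in D[1:]:
    print(fk(q,np.zeros(7))[1].T@np.array(R))
for a3 in (0,1):
    x0=np.array([0,.11,.3,.4,0,.4,.25])
    def f(x):
        x=x.copy(); x[4]*=a3
        return np.r_[np.concatenate([fk(q,x)[0]-p for q,p,_ in D])*1e3,(x-x0)*1]
    s=least_squares(f,x0);print(s.x,s.fun[:9])
E
```

```text
[[-0. -1.  0.]
 [ 1.  0.  0.]
 [-0. -0.  1.]]
[[-0. -1.  0.]
 [ 1. -0. -0.]
 [ 0. -0.  1.]]
[0.0286 0.1128 0.0965 0.5834 2.0254 0.3186 0.2847] [ 0.042   3.2866  2.0893 -3.8995 -2.2737 -0.5339  3.6906 -1.2708 -1.5552]
[-0.002   0.1108  0.2864  0.5882  0.1215  0.3962  0.3387] [ 0.2281  0.0654  0.4453  0.0555 -0.193  -0.3219 -0.2752  0.1533 -0.1234]
```

```bash
cat >> kin.py <<'E'
PZ=.0187
X=np.array([-0.002,0.1108,0.2864,0.5882,0.1215,0.3962,0.3387])
lo=np.array([-176.69,-43.24,12.49,-82,0,-163.58]);hi=np.array([176.69,126.21,139.97,262,151.66,163.58])
def tool(g,al,ta,sg=1):
    a,t=np.radians([al,ta]);z=np.array([np.cos(a)*np.cos(t),np.sin(a)*np.cos(t),-np.sin(t)]);y=sg*np.array([-np.sin(a),np.cos(a),0])
    return np.array(g)+PZ*z,np.c_[np.cross(y,z),y,z]
def TK(q,x=None):
    p,R=fk(q,X if x is None else x);return p,R@E('z',90)
def ik(p,R,q0,margin=2):
    def f(q):
        a,b=TK(q);return np.r_[(a-p)*100,Ro.from_matrix(b.T@R).as_rotvec()*20]
    s=least_squares(f,np.clip(q0,lo+margin+1,hi-margin-1),bounds=(lo+margin,hi-margin));return s.x,np.abs(s.fun).max()
E
python3 - <<'E'
from kin import *
np.set_printoptions(precision=1,suppress=True)
cases={"pickM":((.438,.2825,.08),(-10,10,25)),"placeM":((.687,-.009,.220),(-10,0)),"pickJ":((.412,-.297,.05),(-45,-30,-10,10)),"placeJ":((.649,-.063,.064),(-10,0))}
for n,(g,als) in cases.items():
  for ta in(25,40):
    for al in als:
      for sg in(1,-1):
        p,R=tool(g,al,ta,sg);best=set()
        for j4 in(-60,0,45,90,135,180,240):
          for j6 in(-100,0,100):
            q,e=ik(p,R,np.array([np.degrees(np.arctan2(p[1],p[0])),20,100,j4,30,j6]))
            if e<.05: best.add(tuple(np.round(q)+0.))
        print(n,ta,al,sg,[[int(v) for v in b] for b in best])
E
```

```text
pickM 25 -10 1 [[48, 57, 126, 237, 67, 93]]
pickM 25 -10 -1 [[48, 57, 126, 237, 67, -87]]
pickM 25 10 1 []
pickM 25 10 -1 []
pickM 25 25 1 []
pickM 25 25 -1 []
pickM 40 -10 1 [[42, 46, 125, 239, 45, 80]]
pickM 40 -10 -1 [[42, 46, 125, 239, 45, -100]]
pickM 40 10 1 [[30, 49, 135, 199, 54, 92]]
pickM 40 10 -1 [[30, 49, 135, 199, 54, -88]]
pickM 40 25 1 []
pickM 40 25 -1 []
placeM 25 -10 1 [[-10, 35, 121, 180, 41, 90]]
placeM 25 -10 -1 [[-10, 35, 121, 180, 41, -90]]
placeM 25 0 1 [[-18, 35, 122, 157, 43, 100]]
placeM 25 0 -1 [[-18, 35, 122, 157, 43, -80]]
placeM 40 -10 1 [[-10, 28, 112, 180, 10, 90]]
placeM 40 -10 -1 [[-10, 28, 112, 180, 10, -90]]
placeM 40 0 1 [[-16, 27, 113, 127, 15, 131]]
placeM 40 0 -1 [[-16, 27, 113, 127, 15, -49]]
pickJ 25 -45 1 []
pickJ 25 -45 -1 []
pickJ 25 -30 1 []
pickJ 25 -30 -1 []
pickJ 25 -10 1 [[-86, 72, 138, 114, 75, 60]]
pickJ 25 -10 -1 [[-86, 72, 138, 114, 75, -120]]
pickJ 25 10 1 [[-87, 62, 124, 85, 64, 83]]
pickJ 25 10 -1 [[-87, 62, 124, 85, 64, -97]]
pickJ 40 -45 1 []
pickJ 40 -45 -1 []
pickJ 40 -30 1 []
pickJ 40 -30 -1 []
pickJ 40 -10 1 [[-77, 55, 136, 120, 55, 77]]
pickJ 40 -10 -1 [[-77, 55, 136, 120, 55, -103]]
pickJ 40 10 1 [[-80, 50, 125, 86, 50, 96]]
pickJ 40 10 -1 [[-80, 50, 125, 86, 50, -84]]
placeJ 25 -10 1 [[-20, 60, 126, 171, 71, 89]]
placeJ 25 -10 -1 [[-20, 60, 126, 171, 71, -91]]
placeJ 25 0 1 [[-28, 60, 126, 153, 70, 87]]
placeJ 25 0 -1 [[-28, 60, 126, 153, 70, -93]]
placeJ 40 -10 1 [[-19, 48, 121, 169, 39, 93]]
placeJ 40 -10 -1 [[-19, 48, 121, 169, 39, -87]]
placeJ 40 0 1 [[-25, 48, 121, 150, 40, 97]]
placeJ 40 0 -1 [[-25, 48, 121, 150, 40, -83]]
```

```bash
cat >> kin.py <<'E'
def rows(wps,op,P0=None,q0=None,maxdeg=8,maxmm=45,maxj=11):
    """joint waypoints -> list of calls of <=10 rows, in tool deltas from the call's first pose"""
    qs=[];
    for a,b in zip(wps[:-1],wps[1:]):
        a,b=np.array(a,float),np.array(b,float);n=1
        while True:
            path=[a+(b-a)*k/n for k in range(n+1)];T=[TK(q) for q in path]
            w=max(np.degrees(np.linalg.norm(Ro.from_matrix(u[1].T@v[1]).as_rotvec())) for u,v in zip(T,T[1:]))
            d=max(np.linalg.norm(u[0]-v[0])*1e3 for u,v in zip(T,T[1:]))
            if w<=maxdeg and d<=maxmm and np.abs(b-a).max()/n<=maxj: break
            n+=1
        qs+=path[1:]
    P=[TK(q) for q in qs];cur=P0 or TK(wps[0])
    return emit(P,op,cur),P
def emit(P,op,cur):
    calls=[]
    for i in range(0,len(P),10):
        c=[];p0,R0=cur
        for p,R in P[i:i+10]:
            c.append([op]+list(np.round(R0.T@(p-p0)*100,1)+0.)+list(np.round(Ro.from_matrix(R0.T@R).as_rotvec(degrees=True),1)+0.))
        r=np.array(c[-1]);cur=(p0+R0@r[1:4]/100,R0@Ro.from_rotvec(r[4:],degrees=True).as_matrix());calls.append([[float(v) for v in r] for r in c])
    return calls
def now():
    from bench import arm
    o=arm.get_obs();return np.array(o["joint_positions"],float),np.array(o["position"]),np.array(o["ee_rot"]),o
E
python3 - <<'E'
from kin import *
np.set_printoptions(precision=1,suppress=True,linewidth=150)
q,p,R,o=now()
g=np.array([.438,.2825,.08]);pt,Rt=tool(g,0,40,-1)
qp,e=ik(pt-Rt[:,2]*.14,Rt,[45,40,120,220,45,-95]);print(qp,e,q)
via=(q+qp)/2; via[1]=5;via[2]=115
w=[q,via,qp];c,P=rows(w,8.54,(p,R))
print("wrist c",[((a-.3387*b[:,2])*1000) for a,b in P[::6]])
print("tcp",[a*1000 for a,b in P[::3]])
for k in c: print(k)
E
```

```text
[  51.1   31.3  135.8  241.4   42.8 -104.8] 8.326672684688674e-15 [ 50.   10.8 108.8  10.4  37.7 -22.6]
wrist c [array([163.9, 367.9, 563.3]), array([140.7, 343.2, 567.3]), array([125.5, 327.3, 541.2]), array([117.9, 319.7, 465.6]), array([100.6, 300. , 405.6])]
tcp [array([194.1, 519.4, 261.9]), array([129.5, 589.9, 322. ]), array([114. , 645.5, 416.9]), array([149.9, 665.2, 520. ]), array([207.3, 655.7, 527.8]), array([266.1, 631.4, 477.3]), array([320.5, 585.3, 409.3]), array([359.2, 515.9, 329.8]), array([373.3, 425.5, 248.7]), array([357.3, 319.7, 177.5])]
[[8.54, 3.7, 1.1, -0.5, -2.4, 6.0, 4.5], [8.54, 7.0, 2.7, -1.4, -5.2, 11.8, 9.0], [8.54, 10.0, 4.7, -2.8, -8.4, 17.4, 13.6], [8.54, 12.5, 7.0, -4.5, -12.0, 22.8, 18.2], [8.54, 14.4, 9.5, -6.5, -15.9, 27.9, 22.9], [8.54, 15.6, 12.2, -8.8, -20.0, 32.6, 27.6], [8.54, 16.2, 14.9, -11.4, -24.5, 37.0, 32.5], [8.54, 16.0, 17.5, -14.0, -29.2, 41.0, 37.6], [8.54, 15.2, 19.9, -16.7, -34.1, 44.6, 42.8], [8.54, 13.7, 22.0, -19.5, -39.1, 47.6, 48.2]]
[[8.54, 2.0, 3.1, -0.6, -5.8, 3.4, 4.4], [8.54, 0.3, 4.4, -0.5, -8.6, 3.2, 8.4], [8.54, -1.6, 5.6, -0.6, -11.7, 2.8, 12.3], [8.54, -3.7, 6.8, -0.9, -14.9, 2.1, 16.1], [8.54, -6.1, 8.0, -1.3, -18.3, 1.0, 19.8], [8.54, -8.8, 9.2, -1.9, -21.9, -0.3, 23.3], [8.54, -11.6, 10.2, -2.8, -25.6, -1.9, 26.7], [8.54, -14.6, 11.0, -3.9, -29.4, -3.8, 29.9], [8.54, -17.7, 11.7, -5.2, -33.3, -6.0, 33.0], [8.54, -21.0, 12.1, -6.8, -37.3, -8.4, 35.9]]
[[8.54, -2.4, 2.8, -0.3, -4.7, -2.1, 2.3], [8.54, -4.9, 5.7, -0.9, -9.5, -4.3, 4.4], [8.54, -7.6, 8.5, -1.9, -14.4, -6.7, 6.3], [8.54, -10.3, 11.3, -3.2, -19.4, -9.2, 8.0], [8.54, -13.0, 13.9, -4.9, -24.4, -11.8, 9.5], [8.54, -15.7, 16.5, -7.0, -29.6, -14.5, 10.9], [8.54, -18.4, 18.8, -9.4, -34.8, -17.3, 12.1], [8.54, -20.9, 20.9, -12.2, -40.1, -20.1, 13.1], [8.54, -23.4, 22.9, -15.3, -45.5, -23.1, 14.0]]
```

Call:
servo_tool --targets '[[[8.54, 3.7, 1.1, -0.5, -2.4, 6.0, 4.5], [8.54, 7.0, 2.7, -1.4, -5.2, 11.8, 9.0], [8.54, 10.0, 4.7, -2.8, -8.4, 17.4, 13.6], [8.54, 12.5, 7.0, -4.5, -12.0, 22.8, 18.2], [8.54, 14.4, 9.5, -6.5, -15.9, 27.9, 22.9], [8.54, 15.6, 12.2, -8.8, -20.0, 32.6, 27.6], [8.54, 16.2, 14.9, -11.4, -24.5, 37.0, 32.5], [8.54, 16.0, 17.5, -14.0, -29.2, 41.0, 37.6], [8.54, 15.2, 19.9, -16.7, -34.1, 44.6, 42.8], [8.54, 13.7, 22.0, -19.5, -39.1, 47.6, 48.2]]]'

```text
clock: 2.1
position: [0.151, 0.6668, 0.5246]
ee_rot: [[-0.372, 0.926, 0.062], [0.148, -0.006, 0.989], [0.916, 0.377, -0.135]]
wrist_force: [0.4, 0.3, 1.0]
opening: 0.998
grasp_force: 0.0
```

```bash
cat > fit.py <<'E'
from kin import *
import json,os
np.set_printoptions(precision=4,suppress=True,linewidth=150)
q,p,R,o=now();f="data.json"
d=json.load(open(f)) if os.path.exists(f) else [[list(a),list(b)] for a,b,_ in D[1:]]
d.append([q.tolist(),p.tolist()]);json.dump(d,open(f,"w"))
print("t",o["clock"],"q",np.round(q,1),"model err mm",(TK(q)[0]-p)*1e3,"ori",np.abs(TK(q)[1]-R).max())
x0=np.array([0,.11,.3,.5,.05,.4,.3])
s=least_squares(lambda x:np.r_[np.concatenate([fk(a,x)[0]-b for a,b in d])*1e3,(x-x0)*.3],x0)
print("fit",s.x,np.abs(s.fun[:3*len(d)]).max())
E
python3 fit.py
```

```text
t 2.1 q [ 50.9   5.5 113.6 115.3  39.6 -59.5] model err mm [-0.6132  2.8568  3.1645] ori 4.996003610813204e-16
fit [0.     0.111  0.2742 0.588  0.1141 0.3917 0.3344] 4.7315038526063447e-05
```

```bash
sed -i 's/^X=.*/X=np.array([0,.111,.2742,.588,.1141,.3917,.3344])/' kin.py && python3 - <<'E'
from kin import *
np.set_printoptions(precision=1,suppress=True,linewidth=150)
q,p,R,o=now()
g=np.array([.438,.2825,.08]);pt,Rt=tool(g,0,40,-1)
qg,e=ik(pt,Rt,[45,40,120,220,45,-95]);print(qg,e)
qp,e=ik(pt-Rt[:,2]*.14,Rt,[45,40,120,220,45,-95]);print(qp,e)
c,P=rows([q,qp],8.54,(p,R),maxdeg=8.3,maxmm=48)
print("tcp",[a*1000 for a,b in P[::3]],P[-1])
for k in c: print(k)
E
```

```text
[ 36.4  46.6 131.6 217.3  48.6 -91.4] 2.220446049250313e-14
[  50.5   30.6  136.6  240.6   42.8 -104.5] 5.487034641071206e-12
tcp [array([166.5, 666.7, 517.3]), array([223. , 654. , 483.3]), array([284.7, 618.5, 428.6]), array([337.2, 556.8, 356.5]), array([367.4, 469.4, 275.9]), array([365.9, 361.3, 199.7])] (array([0.3, 0.3, 0.2]), array([[ 0.6, -0. ,  0.8],
       [-0. , -1. , -0. ],
       [ 0.8,  0. , -0.6]]))
[[8.54, -1.2, 1.2, 0.2, -2.9, 0.3, 4.4], [8.54, -2.8, 2.4, 0.2, -6.0, 0.3, 8.6], [8.54, -4.6, 3.8, 0.1, -9.4, 0.0, 12.7], [8.54, -6.7, 5.1, -0.3, -12.9, -0.7, 16.7], [8.54, -9.0, 6.4, -0.8, -16.7, -1.6, 20.5], [8.54, -11.6, 7.7, -1.6, -20.7, -2.9, 24.2], [8.54, -14.5, 8.8, -2.7, -24.8, -4.6, 27.7], [8.54, -17.5, 9.7, -4.0, -29.1, -6.5, 31.0], [8.54, -20.7, 10.5, -5.6, -33.5, -8.8, 34.1], [8.54, -24.0, 11.0, -7.5, -38.0, -11.3, 37.1]]
[[8.54, -2.4, 3.1, -0.4, -5.1, -2.1, 2.4], [8.54, -4.9, 6.2, -1.1, -10.3, -4.4, 4.7], [8.54, -7.6, 9.3, -2.2, -15.7, -6.8, 6.7], [8.54, -10.3, 12.3, -3.8, -21.2, -9.4, 8.5], [8.54, -13.1, 15.1, -5.7, -26.7, -12.0, 10.1], [8.54, -15.8, 17.8, -8.1, -32.4, -14.8, 11.6], [8.54, -18.5, 20.3, -10.9, -38.1, -17.8, 12.8], [8.54, -21.1, 22.4, -14.0, -43.9, -20.8, 13.9]]
```

Call:
servo_tool --targets '[[[8.54, -1.2, 1.2, 0.2, -2.9, 0.3, 4.4], [8.54, -2.8, 2.4, 0.2, -6.0, 0.3, 8.6], [8.54, -4.6, 3.8, 0.1, -9.4, 0.0, 12.7], [8.54, -6.7, 5.1, -0.3, -12.9, -0.7, 16.7], [8.54, -9.0, 6.4, -0.8, -16.7, -1.6, 20.5], [8.54, -11.6, 7.7, -1.6, -20.7, -2.9, 24.2], [8.54, -14.5, 8.8, -2.7, -24.8, -4.6, 27.7], [8.54, -17.5, 9.7, -4.0, -29.1, -6.5, 31.0], [8.54, -20.7, 10.5, -5.6, -33.5, -8.8, 34.1], [8.54, -24.0, 11.0, -7.5, -38.0, -11.3, 37.1]]]'

```text
clock: 3.1
position: [0.3388, 0.5552, 0.3548]
ee_rot: [[0.273, 0.701, 0.658], [0.085, -0.699, 0.71], [0.958, -0.138, -0.251]]
wrist_force: [0.8, 0.8, 0.7]
opening: 1.0
grasp_force: 0.0
```

Call:
servo_tool --targets '[[[8.54, -2.4, 3.1, -0.4, -5.1, -2.1, 2.4], [8.54, -4.9, 6.2, -1.1, -10.3, -4.4, 4.7], [8.54, -7.6, 9.3, -2.2, -15.7, -6.8, 6.7], [8.54, -10.3, 12.3, -3.8, -21.2, -9.4, 8.5], [8.54, -13.1, 15.1, -5.7, -26.7, -12.0, 10.1], [8.54, -15.8, 17.8, -8.1, -32.4, -14.8, 11.6], [8.54, -18.5, 20.3, -10.9, -38.1, -17.8, 12.8], [8.54, -21.1, 22.4, -14.0, -43.9, -20.8, 13.9], [8.54, -21.1, 22.4, -14.0, -43.9, -20.8, 13.9], [8.54, -21.1, 22.4, -14.0, -43.9, -20.8, 13.9]]]'

```text
clock: 4.1
position: [0.346, 0.281, 0.1571]
ee_rot: [[0.64, 0.003, 0.769], [0.006, -1.0, -0.001], [0.769, 0.005, -0.64]]
wrist_force: [-0.0, 0.3, -0.5]
opening: 1.002
grasp_force: 0.0
```

```bash
python3 fit.py && python3 - <<'E'
from kin import *
from h import *
np.set_printoptions(precision=4,suppress=True)
q,p,R,o=now();print(p,R)
c=arm.read_camera("wrist");cv2.imwrite("pics/w1.png",c["image"]);print(c["fx"],c["cx"],c["cy"],np.array(c["tool_from_camera"]))
E
```

```text
t 4.1 q [  50.4   31.1  136.9  239.8   43.3 -104. ] model err mm [-0. -0. -0.] ori 5.143455106271233e-16
fit [0.     0.111  0.2742 0.588  0.1141 0.3917 0.3344] 5.604871780584553e-05
[0.346  0.281  0.1571] [[ 0.6397  0.0026  0.7686]
 [ 0.0057 -1.     -0.0013]
 [ 0.7686  0.0053 -0.6397]]
287.9632196094839 253.09593876766328 188.5596842431138 [[ 0.0006  0.9548  0.2972  0.0754]
 [ 1.     -0.0002 -0.0014 -0.0001]
 [-0.0013  0.2972 -0.9548 -0.1809]
 [ 0.      0.      0.      1.    ]]
```

View pics/w1.png

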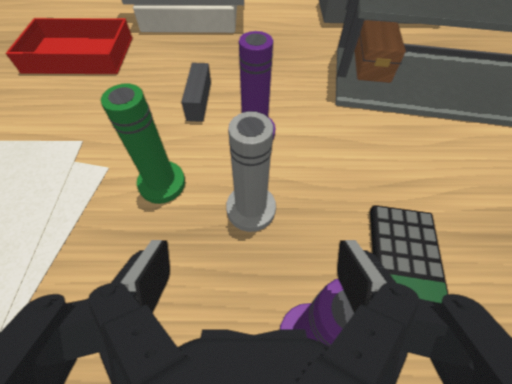

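```bash
cat >> h.py <<'E'
def wcam(c,p,R):
    M=np.array(c["tool_from_camera"]);c=dict(c);c["origin"]=p+R@M[:3,3];c["attitude"]=R@M[:3,:3];return c
E
python3 - <<'E'
from kin import *
from h import *
np.set_printoptions(precision=4,suppress=True)
q,p,R,o=now();c=wcam(arm.read_camera("wrist"),p,R)
print("top",onz(c,250.5,123,.15),"foot L/R at .014",onz(c,226,208,.014),onz(c,275.5,208,.014),"foot front",onz(c,251,229.5,0))
print("model top px check: foot front x should be xc-.032; now TCP",p)
E
```

```text
top [0.4409 0.283  0.15  ] foot L/R at .014 [0.4311 0.3139 0.014 ] [0.4314 0.2517 0.014 ] foot front [0.4083 0.2823 0.    ]
model top px check: foot front x should be xc-.032; now TCP [0.3458 0.2808 0.1574]
```

Call:
servo_tool --targets '[[[8.54, 0, -0.1, 3.5, 0, 0, 0], [8.54, 0, -0.2, 7, 0, 0, 0], [8.54, 0, -0.2, 10.5, 0, 0, 0], [8.54, 0.1, -0.2, 13, 0, 0, 0], [8.54, 0.1, -0.2, 14, 0, 0, 0], [8.54, 0.1, -0.2, 14, 0, 0, 0], [8.54, 0.1, -0.2, 14, 0, 0, 0]]]'

```text
clock: 4.9
position: [0.4509, 0.2791, 0.0685]
ee_rot: [[0.642, 0.001, 0.766], [0.007, -1.0, -0.004], [0.766, 0.008, -0.642]]
wrist_force: [0.4, 0.7, 0.8]
opening: 1.003
grasp_force: 0.0
```

Call:
servo_tool --squeeze 60 --targets '[[[2, 0, 0, 0, 0, 0, 0], [2, 0, 0, 0, 0, 0, 0], [2, 0, 0, 0, 0, 0, 0], [2, 0, 0, 0, 0, 0, 0], [2, 0, 0, 0, 0, 0, 0], [2, 0, 0, 0, 0, 0, 0], [2, 0, 0, 0, 0, 0, 0], [2, 0, 0, 0, 0, 0, 0]]]'

```text
clock: 5.7
position: [0.4514, 0.2789, 0.068]
ee_rot: [[0.642, 0.001, 0.766], [0.007, -1.0, -0.005], [0.766, 0.009, -0.642]]
wrist_force: [-1.4, 0.0, 0.7]
opening: 0.237
grasp_force: 1.0
```

```bash
python3 - <<'E'
from h import *
w=arm.read_camera("wrist")["image"];s=arm.read_camera("scene")["image"]
cv2.imwrite("pics/v1.png",np.hstack([cv2.resize(w,(400,300)),cv2.resize(s[220:320,200:333],(400,300),interpolation=cv2.INTER_CUBIC)]))
o=arm.get_obs();print(o["opening"],o["grasp_force"],o["position"])
E
```

```text
0.23660778851473147 1.0441417526453733 [0.45138535 0.27886234 0.06795829]
```

View pics/v1.png

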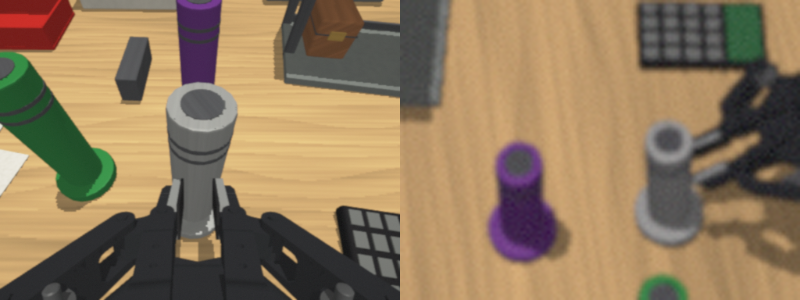

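```bash
python3 - <<'E'
from kin import *
from h import *
np.set_printoptions(precision=4,suppress=True)
q,p,R,o=now();c=wcam(arm.read_camera("wrist"),p,R);S=arm.read_camera("scene");T=arm.read_camera("top")
im=c["image"]
print("top",onz(c,257.5,133,.15),"tcp",p,"grasp",p-PZ*R[:,2])
u,v=200+(669-400+.5)/3-.5,220+(139+.5)/3-.5
print("scene top",onz(S,u,v,.15),tri(ray(S,u,v),ray(c,257.5,133)))
# project tcp, grasp into the wrist and scene images
for cc,n in((c,"w"),(S,"s")):
    for P in(p,p-PZ*R[:,2]):
        d=np.array(cc["attitude"]).T@(P-cc["origin"]);print(n,cc["fx"]*d[0]/-d[2]+cc["cx"],-cc["fy"]*d[1]/-d[2]+cc["cy"])
cv2.imwrite("pics/v2.png",cv2.resize(im[120:340,150:370],None,fx=2.7,fy=2.7,interpolation=cv2.INTER_CUBIC))
E
```

```text
top [0.4489 0.2776 0.15  ] tcp [0.4514 0.2789 0.068 ] grasp [0.4371 0.279  0.08  ]
scene top [0.4473 0.2738 0.15  ] (array([0.4474, 0.2764, 0.1526]), np.float64(0.0027734591313585593))
w 252.85116627491277 215.43867755787667
w 252.86616062603989 227.17235432598505
s 285.9372186858727 281.2539782001299
s 291.5755719771239 278.7300668472349
```

View pics/v2.png

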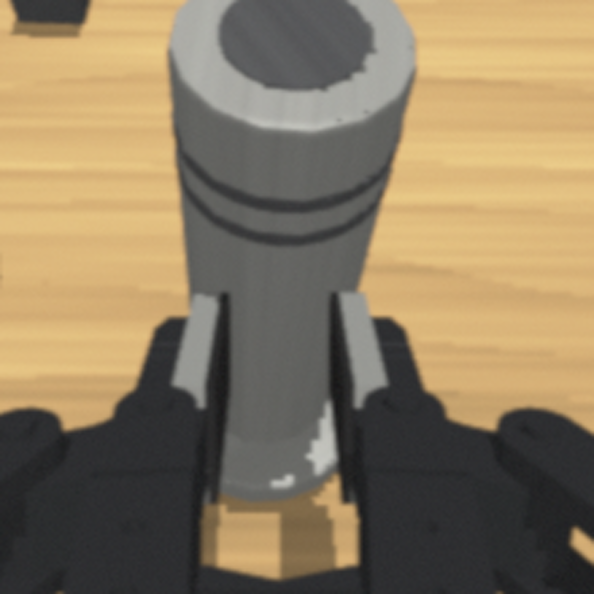

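Call:
servo_tool --targets '[[[8.54, 0, 0, 0, 0, 0, 0], [8.54, 0, 0, 0, 0, 0, 0], [8.54, 0, 0, 0, 0, 0, 0], [8.54, 0, 0, 0, 0, 0, 0], [8.54, 0, 0, 0, 0, 0, 0], [8.54, 0.4, 0.1, 0.9, 0, 0, 0], [8.54, 0.8, 0.2, 1.8, 0, 0, 0], [8.54, 0.8, 0.2, 1.8, 0, 0, 0], [8.54, 0.8, 0.2, 1.8, 0, 0, 0]]]'

```text
clock: 6.85
position: [0.4709, 0.2765, 0.0623]
ee_rot: [[0.642, -0.001, 0.766], [0.006, -1.0, -0.006], [0.766, 0.008, -0.642]]
wrist_force: [-0.0, 0.3, -0.0]
opening: 0.999
grasp_force: 0.0
```

```bash
python3 - <<'E'
from kin import *
from h import *
np.set_printoptions(precision=4,suppress=True)
q,p,R,o=now();c=wcam(arm.read_camera("wrist"),p,R);im=c["image"]
cv2.imwrite("pics/v3.png",cv2.resize(im[80:320,110:400],None,fx=2.5,fy=2.5,interpolation=cv2.INTER_CUBIC));print(p,o["opening"],q)
E
```

```text
[0.4709 0.2765 0.0623] 0.9989517734567623 [ 33.9637  47.2812 130.4408 215.5289  48.1595 -92.3457]
```

View pics/v3.png

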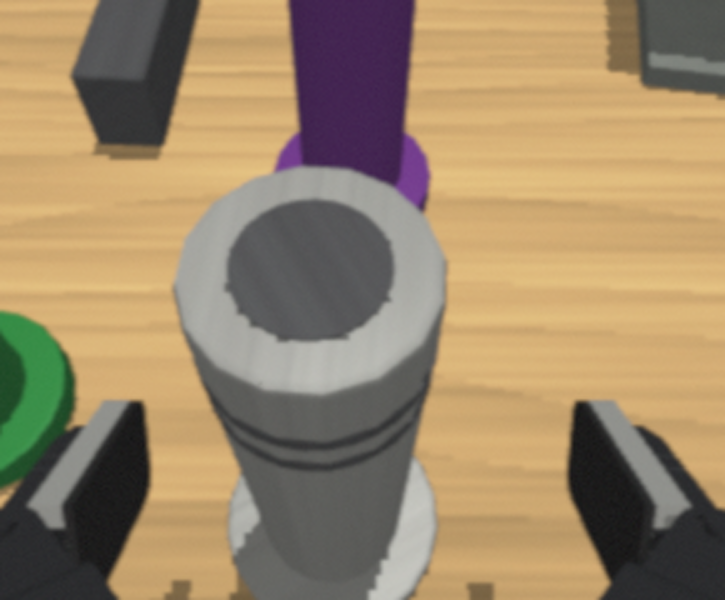

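```bash
python3 - <<'E'
from kin import *
from h import *
np.set_printoptions(precision=4,suppress=True)
q,p,R,o=now();c=wcam(arm.read_camera("wrist"),p,R)
f=lambda x,y:((x+.5)/2.5-.5+110,(y+.5)/2.5-.5+80)
print("top",onz(c,*f(310,278),.15),"L/R",onz(c,*f(176,285),.15),onz(c,*f(445,285),.15),"foot L/R",onz(c,*f(229,522),.014),onz(c,*f(437,520),.014))
print("finger tips plane: left,right",[R.T@(onz(c,*f(x,400),p[2]+.01)-p)*1000 for x in(147,572)])
# where each finger-tip far edge lies at tool z
d=[R.T@(ray(c,*f(x,400))[1]) for x in(147,572)];o_=np.array(c["tool_from_camera"])[:3,3]
for z in(-.03,-.013,0): print(z,[ (o_+k*(z-o_[2])/k[2])*1000 for k in d])
E
```

```text
top [0.4348 0.2841 0.15  ] L/R [0.4336 0.3029 0.15  ] [0.4338 0.265  0.15  ] foot L/R [0.434  0.3147 0.014 ] [0.4347 0.2523 0.014 ]
finger tips plane: left,right [array([ -6.0762, -51.1099, -23.4774]), array([ -6.5151,  52.2012, -22.6366])]
-0.03 [array([ -2.7014, -48.9973, -30.    ]), array([ -2.705 ,  49.7671, -30.    ])]
-0.013 [array([-11.4974, -54.5036, -13.    ]), array([-11.5014,  55.3867, -13.    ])]
0 [array([-18.2237, -58.7143,   0.    ]), array([-18.2281,  59.684 ,   0.    ])]
```

Call:
servo_tool --targets '[[[8.54, 0, -0.7, 0, 0, 0, 0], [8.54, -0.2, -0.7, 1.0, 0, 0, 0], [8.54, -0.4, -0.7, 2.1, 0, 0, 0], [8.54, -0.4, -0.7, 2.1, 0, 0, 0], [8.54, -0.4, -0.7, 2.1, 0, 0, 0]]]'

```text
clock: 7.45
position: [0.4839, 0.2834, 0.0452]
ee_rot: [[0.643, 0.0, 0.766], [0.007, -1.0, -0.006], [0.766, 0.009, -0.643]]
wrist_force: [0.5, -1.0, 0.6]
opening: 1.0
grasp_force: 0.0
```

Call:
servo_tool --squeeze 60 --targets '[[[2, 0, 0, 0, 0, 0, 0], [2, 0, 0, 0, 0, 0, 0], [2, 0, 0, 0, 0, 0, 0], [2, 0, 0, 0, 0, 0, 0], [2, 0, 0, 0, 0, 0, 0], [2, 0, 0, 0, 0, 0, 0]]]'

```text
clock: 8.05
position: [0.4838, 0.2839, 0.0463]
ee_rot: [[0.642, 0.001, 0.767], [0.007, -1.0, -0.004], [0.767, 0.008, -0.642]]
wrist_force: [-2.4, 0.5, 3.8]
opening: 0.455
grasp_force: 60.4
```

Call:
servo_tool --targets '[[[2, 0.8, 0, -0.6, 0, 0, 0], [2, 2.3, 0, -1.9, 0, 0, 0], [2, 3.8, 0, -3.2, 0, 0, 0], [2, 3.8, 0, -3.2, 0, 0, 0]]]'

```text
clock: 8.45
position: [0.4837, 0.2843, 0.0975]
ee_rot: [[0.642, 0.0, 0.767], [0.005, -1.0, -0.004], [0.767, 0.006, -0.642]]
wrist_force: [-0.2, 1.0, -4.2]
opening: 0.456
grasp_force: 61.1
```

```bash
cat >> kin.py <<'E'
def cart(pts,Rs,q,n):
    """straight TCP line through n[i] steps, returns poses and joint path"""
    out=[];Q=[]
    from scipy.spatial.transform import Slerp
    for (p0,p1),(R0,R1),k in zip(zip(pts,pts[1:]),zip(Rs,Rs[1:]),n):
        S=Slerp([0,1],Ro.from_matrix([R0,R1]))
        for i in range(1,k+1):
            t=i/k;p=p0+(p1-p0)*t;R=S(t).as_matrix();q,e=ik(p,R,q,.5);out.append((p,R));Q.append(np.r_[q,e])
    return out,np.array(Q)
rx=np.array([.986,-.167,0]);ry=np.array([.167,.986,0]);U=np.array([.638,-.031,.137]);Lw=np.array([.6098,-.0255,.012])
E
python3 - <<'E'
from kin import *
np.set_printoptions(precision=3,suppress=True,linewidth=150)
q,p,R,o=now();print(p,o["wrist_force"],o["grasp_force"],q.round(1))
g0=np.array([.4838,.2839,.0463]);off=R.T@(np.array([.4345,.2838,0])-g0);print("piece in tool",off)
for al in(0,-10):
    _,Rt=tool(np.zeros(3),al,40,-1)
    a=U-.08*rx+.03*ry+[0,0,.013]-Rt@off;b=U+.048*rx+.03*ry+[0,0,.011]-Rt@off
    P,Q=cart([p,p+[0,0,.10],a,b],[R,R,Rt,Rt],q,[4,14,8]);print(al,Q[3::3])
E
```

```text
[0.484 0.284 0.097] [-0.212  0.956 -4.216] 61.09931945800781 [ 33.8  41.  128.1 220.6  41.4 -99.7]
piece in tool [-0.067 -0.    -0.008]
0 [[  33.792   24.901  124.658  242.62    28.956 -126.385    0.   ]
 [  22.683   24.036  127.933  222.854   26.041 -115.006    0.   ]
 [  11.028   23.642  129.649  201.23    24.274 -102.529    0.   ]
 [  -0.268   23.686  129.605  179.686   23.324  -89.986    0.   ]
 [ -10.369   24.166  127.806  159.296   22.861  -77.546    0.   ]
 [ -15.91    25.396  123.572  144.998   21.475  -67.293    0.   ]
 [ -15.165   27.532  117.094  139.027   17.795  -60.295    0.   ]
 [ -14.579   29.877  110.555  130.045   14.589  -50.464    0.   ]]
-10 [[  33.792   24.901  124.658  242.62    28.956 -126.385    0.   ]
 [  23.933   24.23   127.208  228.854   26.83  -118.371    0.   ]
 [  13.767   23.941  128.46   214.563   24.996 -110.317    0.   ]
 [   3.936   24.017  128.285  200.686   23.219 -102.537    0.   ]
 [  -4.982   24.463  126.686  187.682   21.283  -94.895    0.   ]
 [ -10.218   25.627  122.788  179.473   18.416  -89.639    0.   ]
 [ -10.147   27.748  116.442  179.541   14.19   -89.65     0.   ]
 [ -10.091   30.074  110.004  179.602   10.078  -89.667    0.   ]]
```

```bash
python3 - <<'E'
from kin import *
q,p,R,o=now();off=np.array([-.067,0,-.008])
_,Rt=tool(np.zeros(3),-10,40,-1)
a=U-.08*rx+.03*ry+[0,0,.013]-Rt@off
P,Q=cart([p,p+[0,0,.10],a],[R,R,Rt],q,[4,14])
for k in emit(P,2,(p,R)): print(k)
E
```

```text
[[2.0, 1.9, 0.0, -1.6, 0.0, 0.0, 0.0], [2.0, 3.8, 0.0, -3.2, 0.0, 0.0, 0.0], [2.0, 5.8, 0.0, -4.8, 0.0, 0.0, 0.0], [2.0, 7.7, 0.1, -6.4, 0.0, 0.0, 0.0], [2.0, 8.2, 2.1, -5.7, -0.5, 0.0, 0.5], [2.0, 8.8, 4.1, -5.0, -1.1, 0.0, 1.0], [2.0, 9.4, 6.1, -4.3, -1.6, 0.0, 1.4], [2.0, 10.0, 8.1, -3.5, -2.1, 0.0, 1.9], [2.0, 10.5, 10.1, -2.8, -2.7, 0.0, 2.4], [2.0, 11.1, 12.1, -2.1, -3.2, -0.1, 2.9]]
[[2.0, 0.7, 1.9, 0.8, -0.5, 0.0, 0.5], [2.0, 1.4, 3.9, 1.7, -1.0, 0.0, 0.9], [2.0, 2.0, 5.8, 2.5, -1.6, 0.0, 1.4], [2.0, 2.7, 7.7, 3.3, -2.1, 0.0, 1.9], [2.0, 3.4, 9.7, 4.1, -2.6, 0.0, 2.4], [2.0, 4.1, 11.6, 5.0, -3.2, 0.0, 2.9], [2.0, 4.7, 13.5, 5.8, -3.7, 0.0, 3.3], [2.0, 5.4, 15.5, 6.6, -4.2, 0.0, 3.8]]
```

Call:
servo_tool --targets '[[[2.0, 1.9, 0.0, -1.6, 0.0, 0.0, 0.0], [2.0, 3.8, 0.0, -3.2, 0.0, 0.0, 0.0], [2.0, 5.8, 0.0, -4.8, 0.0, 0.0, 0.0], [2.0, 7.7, 0.1, -6.4, 0.0, 0.0, 0.0], [2.0, 8.2, 2.1, -5.7, -0.5, 0.0, 0.5], [2.0, 8.8, 4.1, -5.0, -1.1, 0.0, 1.0], [2.0, 9.4, 6.1, -4.3, -1.6, 0.0, 1.4], [2.0, 10.0, 8.1, -3.5, -2.1, 0.0, 1.9], [2.0, 10.5, 10.1, -2.8, -2.7, 0.0, 2.4], [2.0, 11.1, 12.1, -2.1, -3.2, -0.1, 2.9]]]'

```text
clock: 9.45
position: [0.5377, 0.163, 0.1929]
ee_rot: [[0.646, -0.075, 0.759], [-0.044, -0.997, -0.061], [0.762, 0.006, -0.648]]
wrist_force: [0.7, 0.4, -3.9]
opening: 0.454
grasp_force: 61.6
```

Call:
servo_tool --targets '[[[2.0, 0.7, 1.9, 0.8, -0.5, 0.0, 0.5], [2.0, 1.4, 3.9, 1.7, -1.0, 0.0, 0.9], [2.0, 2.0, 5.8, 2.5, -1.6, 0.0, 1.4], [2.0, 2.7, 7.7, 3.3, -2.1, 0.0, 1.9], [2.0, 3.4, 9.7, 4.1, -2.6, 0.0, 2.4], [2.0, 4.1, 11.6, 5.0, -3.2, 0.0, 2.9], [2.0, 4.7, 13.5, 5.8, -3.7, 0.0, 3.3], [2.0, 5.4, 15.5, 6.6, -4.2, 0.0, 3.8], [2.0, 5.4, 15.5, 6.6, -4.2, 0.0, 3.8], [2.0, 5.4, 15.5, 6.6, -4.2, 0.0, 3.8]]]'

```text
clock: 10.45
position: [0.6112, 0.0027, 0.193]
ee_rot: [[0.637, -0.174, 0.751], [-0.111, -0.985, -0.134], [0.763, 0.002, -0.647]]
wrist_force: [-0.8, 0.6, -4.1]
opening: 0.453
grasp_force: 61.5
```

```bash
python3 - <<'E'
from kin import *
from h import *
np.set_printoptions(precision=4,suppress=True)
q,p,R,o=now();c=arm.read_camera("wrist");S=arm.read_camera("scene")
print(p,R,o["grasp_force"])
cv2.imwrite("pics/v4.png",np.hstack([cv2.resize(c["image"],(440,330)),cv2.resize(S["image"][80:290,125:350],(354,330),interpolation=cv2.INTER_CUBIC)]))
off=np.array([-.067,0,-.008]);b=p+R@off;print("piece bottom",b,"top",b+[0,0,.15])
for cc,n in((wcam(c,p,R),"w"),(S,"s")):
    for z in(0,.014,.15):
        d=np.array(cc["attitude"]).T@(b+[0,0,z]-cc["origin"]);print(n,z,cc["fx"]*d[0]/-d[2]+cc["cx"],-cc["fy"]*d[1]/-d[2]+cc["cy"])
E
```

```text
[0.6112 0.0027 0.193 ] [[ 0.6371 -0.1738  0.7509]
 [-0.111  -0.9848 -0.1338]
 [ 0.7628  0.0019 -0.6467]] 61.50476932525635
piece bottom [0.5625 0.0112 0.147 ] top [0.5625 0.0112 0.297 ]
w 0 252.6266885500525 306.03351468204113
w 0.014 252.66523538360374 302.0751207964392
w 0.15 253.6264705516971 203.3653939145204
s 0 231.9731777328967 188.09893744703106
s 0.014 231.7739028320705 185.20061914047494
s 0.15 229.61387379218957 153.78446144563492
```

View pics/v4.png

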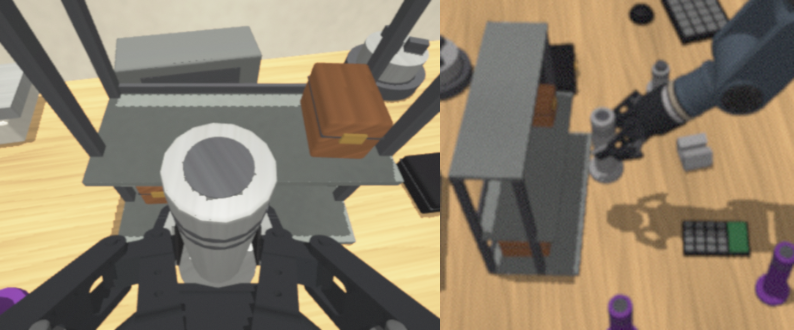

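Call:
servo_tool --targets '[[[2, 0.3, 0, -0.1, 0, 0, 0], [2, 1.7, 0, 1.3, 0, 0, 0], [2, 3.0, 0, 2.9, 0, 0, 0], [2, 4.4, 0, 4.6, 0, 0, 0], [2, 5.7, -0.1, 6.2, 0, 0, 0], [2, 6.6, -0.1, 7.3, 0, 0, 0], [2, 6.6, -0.1, 7.3, 0, 0, 0], [2, 6.6, -0.1, 7.3, 0, 0, 0]]]'

```text
clock: 11.35
position: [0.7084, -0.012, 0.1977]
ee_rot: [[0.636, -0.172, 0.753], [-0.109, -0.985, -0.132], [0.764, 0.002, -0.645]]
wrist_force: [0.2, -0.7, -4.6]
opening: 0.455
grasp_force: 61.6
```

```bash
cat > where.py <<'E'
from kin import *
import sys
np.set_printoptions(precision=4,suppress=True)
q,p,R,o=now();off=np.array([float(v) for v in sys.argv[2:5]]);b=p+R@off;O={"U":U,"L":Lw}[sys.argv[1]]
print("t",o["clock"],"p",p,"piece c,y,h mm",((b-O)@rx*1e3).round(1),((b-O)@ry*1e3).round(1),((b-O)[2]*1e3).round(1),"F",np.round(o["wrist_force"],1),"q",q.round(1),o["grasp_force"])
print(R)
E
python3 where.py U -.067 0 -.008
```

```text
t 11.35 p [ 0.7084 -0.012   0.1977] piece c,y,h mm 16.9 30.7 14.6 F [ 0.2 -0.7 -4.6] q [-10.   28.9 111.8 180.   10.6 -90.1] 61.57631993293762
[[ 0.6355 -0.1717  0.7527]
 [-0.1093 -0.9851 -0.1325]
 [ 0.7643  0.0019 -0.6449]]
```

Call:
servo_tool --targets '[[[2, 0.5, 0, 0.9, 0, 0, 0], [2, 1.1, 0, 1.7, 0, 0, 0], [2, 1.6, 0, 2.6, 0, 0, 0], [2, 1.6, 0, 2.6, 0, 0, 0], [2, 1.6, 0, 2.6, 0, 0, 0]]]'

```text
clock: 11.85
position: [0.7394, -0.0183, 0.1936]
ee_rot: [[0.634, -0.173, 0.754], [-0.11, -0.985, -0.133], [0.765, 0.002, -0.644]]
wrist_force: [-0.2, 0.4, -4.7]
opening: 0.453
grasp_force: 61.6
```

```bash
python3 where.py U -.067 0 -.008
```

```text
t 11.85 p [ 0.7394 -0.0183  0.1936] piece c,y,h mm 48.6 29.7 10.5 F [-0.2  0.4 -4.7] q [-10.   31.  107.7 180.    8.6 -90.1] 61.579957008361816
[[ 0.6342 -0.1728  0.7536]
 [-0.1097 -0.985  -0.1335]
 [ 0.7653  0.002  -0.6437]]
```

Call:
servo_tool --targets '[[[2, -0.2, 0, 0.2, 0, 0, 0], [2, -0.4, 0, 0.3, 0, 0, 0], [2, -0.6, 0, 0.5, 0, 0, 0], [2, -0.7, 0, 0.6, 0, 0, 0], [2, -0.7, 0, 0.6, 0, 0, 0], [2, -0.7, 0, 0.6, 0, 0, 0]]]'

```text
clock: 12.45
position: [0.7394, -0.0182, 0.1847]
ee_rot: [[0.634, -0.173, 0.754], [-0.11, -0.985, -0.133], [0.766, 0.002, -0.643]]
wrist_force: [-0.4, -0.0, -4.4]
opening: 0.447
grasp_force: 61.6
```

```bash
python3 where.py U -.067 0 -.008
```

```text
t 12.45 p [ 0.7394 -0.0182  0.1847] piece c,y,h mm 48.6 29.8 1.6 F [-0.4 -0.  -4.4] q [-10.   31.9 108.1 180.   10.  -90.1] 61.585185527801514
[[ 0.6338 -0.1727  0.754 ]
 [-0.1096 -0.985  -0.1335]
 [ 0.7657  0.002  -0.6432]]
```

Lower in 1 mm steps until weight transfers.

Call:
servo_tool --targets '[[[2, -0.1, 0, 0.1, 0, 0, 0], [2, -0.1, 0, 0.1, 0, 0, 0], [2, -0.1, 0, 0.1, 0, 0, 0]]]'

```text
clock: 12.75
position: [0.7395, -0.0182, 0.1834]
ee_rot: [[0.634, -0.173, 0.754], [-0.11, -0.985, -0.133], [0.766, 0.002, -0.643]]
wrist_force: [-0.4, 0.5, -2.9]
opening: 0.452
grasp_force: 61.6
```

Call:
servo_tool --targets '[[[2, -0.1, 0, 0.1, 0, 0, 0], [2, -0.1, 0, 0.1, 0, 0, 0], [2, -0.1, 0, 0.1, 0, 0, 0]]]'

```text
clock: 13.05
position: [0.7405, -0.0183, 0.1835]
ee_rot: [[0.631, -0.172, 0.756], [-0.109, -0.985, -0.134], [0.768, 0.002, -0.641]]
wrist_force: [-2.1, 1.0, 2.7]
opening: 0.451
grasp_force: 61.9
```

Call:
servo_tool --targets '[[[6.5, 0, 0, 0, 0, 0, 0], [6.5, 0, 0, 0, 0, 0, 0], [6.5, 0, 0, 0, 0, 0, 0], [6.5, 0, 0, 0, 0, 0, 0], [6.5, -0.6, 0, -0.8, 0, 0, 0], [6.5, -1.9, 0, -2.3, 0, 0, 0], [6.5, -3.8, 0, -4.6, 0, 0, 0], [6.5, -5.8, 0, -7.0, 0, 0, 0], [6.5, -7.7, 0, -9.2, 0, 0, 0], [6.5, -7.7, 0, -9.2, 0, 0, 0]]]'

```text
clock: 14.05
position: [0.6154, 0.0039, 0.18]
ee_rot: [[0.64, -0.172, 0.749], [-0.11, -0.985, -0.132], [0.76, 0.002, -0.65]]
wrist_force: [0.4, 0.3, -0.5]
opening: 0.759
grasp_force: 0.0
```

```bash
python3 where.py U -.067 0 -.008 && python3 - <<'E'
from kin import *
from h import *
np.set_printoptions(precision=4,suppress=True)
S=arm.read_camera("scene");W=arm.read_camera("wrist");q,p,R,o=now();W=wcam(W,p,R)
pc=U+.048*rx+.03*ry
pr=lambda cc,P:(lambda d:(cc["fx"]*d[0]/-d[2]+cc["cx"],-cc["fy"]*d[1]/-d[2]+cc["cy"]))(np.array(cc["attitude"]).T@(P-cc["origin"]))
for n,cc in(("s",S),("w",W)):print(n,[tuple(np.round(pr(cc,pc+[0,0,z]),1)) for z in(0,.15)])
# wrist: bright steel blob
im=W["image"];u0,v0=map(int,pr(W,pc+[0,0,.075]));y0,x0=max(v0-110,0),u0-60
hsv=cv2.cvtColor(im[y0:v0+110,x0:u0+60],cv2.COLOR_BGR2HSV);m=((hsv[...,2]>130)&(hsv[...,1]<70)).astype(np.uint8)
k,l,st,ce=cv2.connectedComponentsWithStats(m)
for j in range(1,k):
    if st[j,4]>100: print(st[j]+np.array([x0,y0,0,0,0]),ce[j]+[x0,y0])
cv2.imwrite("pics/v5.png",im)
E
```

```text
t 14.05 p [0.6154 0.0039 0.18  ] piece c,y,h mm -77.7 30.9 -2.8 F [ 0.4  0.3 -0.5] q [-10.   27.3 124.9 179.9  21.7 -90.1] 0.0
[[ 0.6401 -0.1721  0.7488]
 [-0.1103 -0.9851 -0.1321]
 [ 0.7603  0.0019 -0.6495]]
s [(np.float64(187.3), np.float64(189.5)), (np.float64(179.8), np.float64(155.6))]
w [(np.float64(252.5), np.float64(171.0)), (np.float64(253.0), np.float64(-5.0))]
[ 192    0   31   74 1971] [205.1324  36.7976]
[225   0  56   8 280] [253.175    2.5107]
[ 285    0   27   67 1530] [299.4562  32.1444]
[192 106  36  16 519] [209.2717 113.7052]
[278 106  34  16 488] [294.832  113.7336]
[ 220  142   67   44 1162] [252.9974 167.5938]
```

```bash
sed -i 's/^PZ=.*/PZ=.065/' kin.py && python3 - <<'E'
from kin import *
from h import *
np.set_printoptions(precision=4,suppress=True,linewidth=150)
q,p,R,o=now();W=wcam(arm.read_camera("wrist"),p,R)
a=onz(W,253,185.8,.137);l=onz(W,219.5,168,.151);r=onz(W,286.5,168,.151)
for v in(a,l,r): print("foot pts c,y",(v-U)@rx*1e3,(v-U)@ry*1e3)
T=arm.read_camera("top");S=arm.read_camera("scene");P=lambda x,y,ox,oy,f=4:((x+.5)/f-.5+ox,(y+.5)/f-.5+oy)
print("jack foot T",onz(T,*P(124,120.5,330,210),.012),"S",onz(S,*P(119.5,128,235,105),.012))
print("S front(bottom) row",onz(S,*P(119.5,157.5,235,105),0))
for ta in(25,30):
  for al in(-20,-10,0,10):
    for n,g,als in(("pick",(.413,-.297,.05),0),("pre",(.413,-.297,.05),-.13)):
      pt,Rt=tool(g,al,ta,-1);print(ta,al,n,*ik(pt+Rt[:,2]*als,Rt,[-75,50,125,110,55,-95]))
pt,Rt=tool(Lw+.048*rx-.03*ry+[0,0,.05],-10,25,-1);print(ik(pt,Rt,[-20,55,122,170,60,-90]))
E
```

```text
foot pts c,y 31.342889455575104 29.65715426164755
foot pts c,y 41.189232508021135 59.39639966879318
foot pts c,y 40.96471966233754 -0.1439565904064884
jack foot T [ 0.4124 -0.2987  0.012 ] S [ 0.4151 -0.2981  0.012 ]
S front(bottom) row [ 0.4187 -0.2736  0.    ]
25 -20 pick [ -72.6278   74.2002  137.97    133.5807   86.1736 -115.0745] 0.085122788760168
25 -20 pre [-100.1983   64.5156  137.97     93.6978   64.889  -107.7899] 5.2727046912218185
25 -10 pick [ -77.0291   70.2795  134.2976  120.8002   76.2775 -113.2154] 2.220446049250313e-14
25 -10 pre [-101.5155   63.7506  137.97     90.6445   63.7976 -110.5405] 2.6124130825550775
25 0 pick [ -79.3422   66.3221  129.3053  107.1739   68.7865 -106.4976] 2.220446049250313e-14
25 0 pre [-101.8659   62.1463  137.5974   87.8928   62.5659 -111.8689] 2.8646640941308686e-09
25 10 pick [-80.0011  63.2611 123.7289  93.2468  65.1983 -97.7043] 8.229528170033973e-13
25 10 pre [-98.8153  56.187  127.881   73.0426  63.7499 -94.2938] 8.652614028342972e-14
30 -20 pick [ -70.682    69.548   137.9106  136.9598   79.0095 -111.309 ] 1.4287125899345852e-12
30 -20 pre [-93.6196  52.3097 137.97    96.9779  56.6964 -93.6785] 4.690880704325593
30 -10 pick [ -75.0757   66.0487  134.1524  123.2632   69.9271 -109.4758] 2.2898349882893854e-14
30 -10 pre [ -97.2436   55.4822  137.97     92.5512   58.7698 -101.4764] 2.4982883068300374
30 0 pick [ -77.4737   62.7104  129.3864  108.8388   63.2861 -103.2394] 3.074956234093593e-13
30 0 pre [ -98.6471   55.9914  137.7519   89.4853   58.8943 -105.9212] 5.931299460560151e-10
30 10 pick [-78.3021  60.1243 124.0343  94.0869  60.21   -94.7911] 1.0026522848922178e-14
30 10 pre [-96.2819  51.2686 128.3793  73.5234  60.0993 -89.6101] 1.942890293094024e-14
(array([-18.5006,  60.0156, 119.7274, 171.4815,  64.7459, -89.958 ]), np.float64(5.422106705600435e-11))
```

```bash
python3 - <<'E'
from kin import *
np.set_printoptions(precision=3,suppress=True,linewidth=150)
q,p,R,o=now()
g=np.array([.413,-.2985,.05]);pt,Rt=tool(g,10,25,-1)
qp,e=ik(pt-Rt[:,2]*.13,Rt,[-96,51,128,74,60,-90])
v,e1=ik(np.array([.45,-.06,.28]),R,q);print(qp,e,v,e1)
w=[q,v,v+(qp-v)*.6-[0,8,0,0,0,0],qp];c,P=rows(w,8.54,(p,R),maxdeg=8.3,maxmm=47)
for a,b in P[::2]: print("tcp",a,"tip",a-.045*b[:,2],"flange",a-.3344*b[:,2])
for k in c: print(k)
E
```

```text
[-98.777  56.098 127.661  72.935  63.843 -93.966] 1.5265566588595902e-14 [-37.525  -1.869 137.97   94.852  20.425 -24.12 ] 0.3505351203479483
tcp [ 0.612 -0.009  0.209] tip [ 0.577 -0.004  0.237] flange [0.353 0.029 0.417]
tcp [ 0.579 -0.028  0.25 ] tip [ 0.543 -0.024  0.277] flange [0.312 0.002 0.45 ]
tcp [ 0.534 -0.042  0.274] tip [ 0.498 -0.038  0.301] flange [ 0.268 -0.013  0.476]
tcp [ 0.48  -0.054  0.283] tip [ 0.446 -0.049  0.311] flange [ 0.224 -0.018  0.494]
tcp [ 0.461 -0.098  0.259] tip [ 0.428 -0.093  0.29 ] flange [ 0.219 -0.062  0.487]
tcp [ 0.46  -0.176  0.215] tip [ 0.428 -0.174  0.247] flange [ 0.223 -0.161  0.451]
tcp [ 0.434 -0.248  0.177] tip [ 0.401 -0.249  0.208] flange [ 0.188 -0.257  0.403]
tcp [ 0.397 -0.285  0.117] tip [ 0.361 -0.291  0.144] flange [ 0.131 -0.329  0.316]
tcp [ 0.355 -0.309  0.077] tip [ 0.315 -0.316  0.096] flange [ 0.057 -0.361  0.219]
[[8.54, 1.5, 1.3, -2.4, 1.2, 1.5, 0.5], [8.54, 2.3, 2.6, -4.8, 2.2, 2.6, 0.7], [8.54, 2.7, 3.7, -7.2, 2.8, 3.1, 0.8], [8.54, 2.5, 4.9, -9.7, 3.2, 3.1, 0.7], [8.54, 1.8, 5.9, -12.0, 3.1, 2.7, 0.6], [8.54, 0.7, 7.0, -14.3, 2.5, 1.8, 0.4], [8.54, -0.7, 8.0, -16.4, 1.5, 0.6, 0.2], [8.54, -2.6, 9.1, -18.4, -0.1, -1.0, 0.0], [8.54, -3.3, 12.7, -15.8, 1.2, -3.1, -4.3], [8.54, -4.4, 16.5, -13.6, 3.0, -4.4, -7.9]]
[[8.54, -1.9, 3.7, 1.5, 2.0, -0.2, -3.1], [8.54, -4.1, 7.3, 2.5, 4.0, 0.7, -5.8], [8.54, -6.5, 10.8, 2.9, 5.7, 2.8, -8.1], [8.54, -10.1, 12.7, 4.1, 8.9, 5.0, -7.4], [8.54, -13.5, 14.2, 4.8, 11.3, 8.7, -6.4], [8.54, -16.6, 15.4, 5.0, 12.6, 13.8, -5.2], [8.54, -19.3, 16.4, 4.8, 12.5, 19.9, -3.9]]
```

Call:
servo_tool --targets '[[[8.54, 1.5, 1.3, -2.4, 1.2, 1.5, 0.5], [8.54, 2.3, 2.6, -4.8, 2.2, 2.6, 0.7], [8.54, 2.7, 3.7, -7.2, 2.8, 3.1, 0.8], [8.54, 2.5, 4.9, -9.7, 3.2, 3.1, 0.7], [8.54, 1.8, 5.9, -12.0, 3.1, 2.7, 0.6], [8.54, 0.7, 7.0, -14.3, 2.5, 1.8, 0.4], [8.54, -0.7, 8.0, -16.4, 1.5, 0.6, 0.2], [8.54, -2.6, 9.1, -18.4, -0.1, -1.0, 0.0], [8.54, -3.3, 12.7, -15.8, 1.2, -3.1, -4.3], [8.54, -4.4, 16.5, -13.6, 3.0, -4.4, -7.9]]]'

```text
clock: 15.3
position: [0.4636, -0.1379, 0.2395]
ee_rot: [[0.7, -0.036, 0.713], [0.029, -0.996, -0.08], [0.713, 0.077, -0.697]]
wrist_force: [1.4, -0.7, -0.1]
opening: 1.001
grasp_force: 0.0
```

```bash
python3 - <<'E'
from kin import *
np.set_printoptions(precision=3,suppress=True,linewidth=150)
q,p,R,o=now()
g=np.array([.413,-.2985,.05]);pt,Rt=tool(g,10,25,-1)
qp,e=ik(pt-Rt[:,2]*.13,Rt,[-96,51,128,74,60,-90]);print(q,p)
c,P=rows([q,qp-[0,12,0,0,0,0],qp],8.54,(p,R),maxdeg=8.3,maxmm=47)
for a,b in P: print("tip",a-.045*b[:,2])
for k in c: print(k)
E
```

```text
[-52.509   8.397 135.375  88.815  31.144 -40.696] [ 0.464 -0.138  0.239]
tip [ 0.428 -0.171  0.25 ]
tip [ 0.42  -0.206  0.23 ]
tip [ 0.406 -0.239  0.211]
tip [ 0.388 -0.27   0.194]
tip [ 0.365 -0.298  0.179]
tip [ 0.339 -0.324  0.166]
tip [ 0.31  -0.347  0.155]
tip [ 0.312 -0.333  0.125]
tip [ 0.315 -0.316  0.096]
[[8.54, -1.9, 3.3, 1.5, 2.0, -0.4, -2.7], [8.54, -4.0, 6.5, 2.6, 4.0, 0.1, -4.9], [8.54, -6.3, 9.6, 3.2, 5.8, 1.7, -6.9], [8.54, -8.7, 12.5, 3.3, 7.1, 4.3, -8.5], [8.54, -11.1, 15.2, 2.9, 7.6, 7.8, -10.1], [8.54, -13.6, 17.8, 2.1, 7.3, 12.1, -11.5], [8.54, -16.1, 20.1, 0.9, 5.8, 17.1, -13.0], [8.54, -18.0, 18.3, 2.9, 9.2, 18.4, -8.1], [8.54, -19.7, 16.2, 4.9, 12.5, 19.7, -3.3]]
```

Call:
servo_tool --targets '[[[8.54, -1.9, 3.3, 1.5, 2.0, -0.4, -2.7], [8.54, -4.0, 6.5, 2.6, 4.0, 0.1, -4.9], [8.54, -6.3, 9.6, 3.2, 5.8, 1.7, -6.9], [8.54, -8.7, 12.5, 3.3, 7.1, 4.3, -8.5], [8.54, -11.1, 15.2, 2.9, 7.6, 7.8, -10.1], [8.54, -13.6, 17.8, 2.1, 7.3, 12.1, -11.5], [8.54, -16.1, 20.1, 0.9, 5.8, 17.1, -13.0], [8.54, -18.0, 18.3, 2.9, 9.2, 18.4, -8.1], [8.54, -19.7, 16.2, 4.9, 12.5, 19.7, -3.3], [8.54, -19.7, 16.2, 4.9, 12.5, 19.7, -3.3]]]'

```text
clock: 16.3
position: [0.3507, -0.3065, 0.0681]
ee_rot: [[0.423, 0.166, 0.891], [0.055, -0.986, 0.158], [0.905, -0.018, -0.426]]
wrist_force: [-0.3, -0.1, 0.1]
opening: 0.997
grasp_force: 0.0
```

Call:
servo_tool --targets '[[[8.54, 0, 0, 0, 0, 0, 0], [8.54, 0, 0, 0, 0, 0, 0]]]'

```text
clock: 16.5
position: [0.3519, -0.3067, 0.0748]
ee_rot: [[0.422, 0.169, 0.891], [0.068, -0.986, 0.155], [0.904, -0.005, -0.428]]
wrist_force: [0.4, -0.3, 0.1]
opening: 0.999
grasp_force: 0.0
```

```bash
python3 - <<'E'
from kin import *
from h import *
np.set_printoptions(precision=4,suppress=True,linewidth=150)
q,p,R,o=now();W=wcam(arm.read_camera("wrist"),p,R);print(p,R,q.round(1))
pr=lambda cc,P:(lambda d:(cc["fx"]*d[0]/-d[2]+cc["cx"],-cc["fy"]*d[1]/-d[2]+cc["cy"]))(np.array(cc["attitude"]).T@(P-cc["origin"]))
g=np.array([.413,-.2985,0]);print([np.round(pr(W,g+[0,0,z]),1) for z in(0,.014,.09)])
im=W["image"];cv2.imwrite("pics/v6.png",im)
u0,v0=map(int,pr(W,g+[0,0,.045]));x0,y0=u0-60,max(v0-80,0)
m=(cv2.cvtColor(im,cv2.COLOR_BGR2HSV)[y0:v0+80,x0:u0+60,1]<60).astype(np.uint8)
k,l,st,ce=cv2.connectedComponentsWithStats(m)
for j in range(1,k):
    if st[j,4]>150:
        print(st[j]+np.array([x0,y0,0,0,0]))
        for yy in range(0,l.shape[0],6):
            xs=np.where(l[yy]==j)[0]
            if len(xs): print(yy+y0,xs[0]+x0,xs[-1]+x0,end=" | ")
        print()
E
```

```text
[ 0.3519 -0.3067  0.0748] [[ 0.4221  0.1688  0.8907]
 [ 0.0679 -0.9856  0.1546]
 [ 0.904  -0.0048 -0.4275]] [-99.3  56.5 128.1  73.   63.3 -94.5]
[array([255.5, 219.9]), array([255.5, 210.4]), array([255.8, 145.4])]
[195 106  26  20 338]
106 195 220 | 112 195 214 | 118 195 209 | 124 195 203 | 
[290 106  25  21 461]
106 292 314 | 112 291 314 | 118 291 314 | 124 296 314 | 
[ 225  138   65  108 5028]
142 245 271 | 148 242 274 | 154 237 279 | 160 235 281 | 166 235 280 | 172 236 280 | 178 236 279 | 184 236 279 | 190 237 278 | 196 236 278 | 202 230 285 | 208 227 288 | 214 225 289 | 220 226 288 | 226 227 287 | 232 230 284 | 238 236 278 | 244 248 266 |
```

Call:
servo_tool --targets '[[[8.54, 0.1, 0.1, 3, 0, 0, 0], [8.54, 0.2, 0.2, 6, 0, 0, 0], [8.54, 0.3, 0.3, 9, 0, 0, 0], [8.54, 0.4, 0.4, 11.5, 0, 0, 0], [8.54, 0.4, 0.4, 13.1, 0, 0, 0], [8.54, 0.4, 0.4, 13.1, 0, 0, 0], [8.54, 0.4, 0.4, 13.1, 0, 0, 0], [8.54, 0.4, 0.4, 13.1, 0, 0, 0]]]'

```text
clock: 17.35
position: [0.4704, -0.2903, 0.0224]
ee_rot: [[0.422, 0.167, 0.891], [0.066, -0.986, 0.154], [0.904, -0.006, -0.427]]
wrist_force: [-0.2, -0.1, -0.1]
opening: 1.003
grasp_force: 0.0
```

```bash
python3 where.py L 0 0 0
```

```text
t 17.35 p [ 0.4704 -0.2903  0.0224] piece c,y,h mm -93.3 -284.4 10.4 F [-0.2 -0.1 -0.1] q [-80.1  62.9 123.5  93.1  64.9 -96.7] 0.0
[[ 0.4219  0.1674  0.891 ]
 [ 0.0659 -0.9859  0.1541]
 [ 0.9042 -0.0063 -0.427 ]]
```

Close and lift slightly.

Call:
servo_tool --squeeze 60 --targets '[[[2, 0, 0, 0, 0, 0, 0], [2, 0, 0, 0, 0, 0, 0], [2, 0, 0, 0, 0, 0, 0], [2, 0, 0, 0, 0, 0, 0], [2, 0, 0, 0, 0, 0, 0], [2, 0, 0, 0, 0, 0, 0]]]'

```text
clock: 17.95
position: [0.4705, -0.2899, 0.0212]
ee_rot: [[0.422, 0.167, 0.891], [0.063, -0.986, 0.155], [0.904, -0.009, -0.426]]
wrist_force: [-3.8, -2.1, 3.9]
opening: 0.453
grasp_force: 59.7
```

```bash
python3 - <<'E'
from kin import *
np.set_printoptions(precision=3,suppress=True,linewidth=150)
q,p,R,o=now();off=R.T@(np.array([.413,-.2997,0])-p);print(p,R[:,2],"off",off,o["opening"],o["grasp_force"])
_,Rt=tool(np.zeros(3),-10,25,-1)
a=Lw-.12*rx-.03*ry+[0,0,.008]-Rt@off;up=a.copy();up[2]+=.09
b=Lw+.048*rx-.03*ry+[0,0,.006]-Rt@off
P,Q=cart([p,p+[0,0,.09],up,a,b],[R,R,Rt,Rt,Rt],q,[4,14,4,8]);print(Q[1::3])
for k in emit(P[:22],2,(p,R)): print(k)
E
```

```text
[ 0.471 -0.29   0.021] [ 0.891  0.155 -0.426] off [-0.044  0.    -0.044] 0.4527213244119192 59.68798220157623
[[ -80.063   56.691  124.926   90.846   64.769  -91.227    0.   ]
 [ -78.687   50.46   128.681   92.474   64.728  -88.534    0.   ]
 [ -73.06    53.798  137.363  107.515   67.734 -101.379    0.   ]
 [ -64.289   52.478  139.47   116.277   67.895  -99.764    1.404]
 [ -49.974   46.098  139.47   130.367   61.938  -91.75     2.32 ]
 [ -24.837   42.665  139.47   166.041   58.416  -91.546    3.017]
 [ -15.378   56.472  139.47   179.984   75.556  -92.5      2.678]
 [ -20.91    71.766  139.47   171.414   95.183  -95.534    1.121]
 [ -20.861   64.987  132.049  170.063   81.76   -93.198    0.   ]
 [ -18.972   60.29   122.948  171.244   68.2    -90.544    0.   ]]
[[2.0, 2.0, 0.0, -1.0, 0.0, 0.0, 0.0], [2.0, 4.1, 0.0, -1.9, 0.0, 0.0, 0.0], [2.0, 6.1, -0.1, -2.9, 0.0, 0.0, 0.0], [2.0, 8.1, -0.1, -3.8, 0.0, 0.0, 0.0], [2.0, 8.6, -1.7, -3.2, -1.3, 0.0, 0.6], [2.0, 9.1, -3.4, -2.5, -2.6, 0.0, 1.1], [2.0, 9.5, -5.0, -1.8, -3.9, 0.1, 1.7], [2.0, 10.0, -6.6, -1.1, -5.1, 0.1, 2.2], [2.0, 10.5, -8.3, -0.5, -6.4, 0.1, 2.8], [2.0, 10.9, -9.9, 0.2, -7.7, 0.1, 3.4]]
[[2.0, 0.4, -1.8, 0.5, -1.3, 0.1, 0.5], [2.0, 0.7, -3.5, 0.9, -2.6, 0.1, 1.1], [2.0, 1.1, -5.2, 1.4, -3.9, 0.1, 1.7], [2.0, 1.5, -7.0, 1.8, -5.1, 0.1, 2.2], [2.0, 1.8, -8.7, 2.3, -6.4, 0.2, 2.8], [2.0, 2.2, -10.5, 2.7, -7.7, 0.2, 3.4], [2.0, 2.5, -12.2, 3.2, -9.0, 0.2, 3.9], [2.0, 2.9, -13.9, 3.6, -10.3, 0.2, 4.5], [2.0, 0.9, -13.9, 4.6, -10.3, 0.2, 4.5], [2.0, -1.2, -13.9, 5.5, -10.3, 0.2, 4.5]]
[[2.0, -2.0, 0.0, 1.0, 0.0, 0.0, 0.0], [2.0, -4.0, 0.0, 1.9, 0.0, 0.0, 0.0]]
```

```bash
cat > jp.py <<'E'
from kin import *
np.set_printoptions(precision=1,suppress=True,linewidth=150)
off=np.array([-.044,0,-.044])
def plan(al,c0,h,y=-.03,mid=None):
    q,p,R,o=now();_,Rt=tool(np.zeros(3),al,25,-1)
    a=Lw+c0*rx+y*ry+[0,0,.008]-Rt@off;up=a+[0,0,h-.008];b=Lw+.048*rx+y*ry+[0,0,.006]-Rt@off
    pts=[p,p+[0,0,h]];Rs=[R,R];n=[3]
    if mid is not None:
        _,Rm=tool(np.zeros(3),mid[3],25,-1);pts.append(np.array(mid[:3])-Rm@off);Rs.append(Rm);n.append(8)
    pts+=[up,a,b];Rs+=[Rt]*3;n+=[10,3,8]
    return cart(pts,Rs,q,n),(p,R)
E
python3 - <<'E'
from jp import *
for al in(-10,0,8):
  for c0 in(-.08,-.06):
    for mid in(None,(.53,-.27,.06,10),(.56,-.2,.06,5)):
      (P,Q),_=plan(al,c0,.06,mid=mid);print(al,c0,mid,Q[:,6].max().round(2),"q3max",Q[:,2].max(),"j4",Q[:,3].min(),Q[:,3].max(),"maxstep",np.abs(np.diff(Q[:,:6],axis=0)).max(0))
E
```

```text
-10 -0.08 None 1.57 q3max 139.46999999999997 j4 89.9470848195301 171.44342125255775 maxstep [ 9.4  4.1  3.8 11.9  4.9  5.5]
-10 -0.08 (0.53, -0.27, 0.06, 10) 0.55 q3max 139.46999999999997 j4 89.9470848195301 171.44342125255775 maxstep [6.7 4.1 3.5 8.3 4.9 4.4]
-10 -0.08 (0.56, -0.2, 0.06, 5) 0.55 q3max 139.46999999999997 j4 89.9470848195301 171.44342125255773 maxstep [4.8 4.1 2.5 6.1 4.9 2.8]
-10 -0.06 None 0.64 q3max 139.46999999999997 j4 89.9470848195301 171.44342125255775 maxstep [8.1 3.1 3.6 9.6 3.7 5.2]
-10 -0.06 (0.53, -0.27, 0.06, 10) 0.0 q3max 137.64465200718314 j4 89.9470848195301 171.44342125255773 maxstep [6.  3.1 3.2 7.3 3.7 4.1]
-10 -0.06 (0.56, -0.2, 0.06, 5) 0.0 q3max 137.44485822158993 j4 89.9470848195301 171.44342125255775 maxstep [4.  3.1 2.1 5.  3.7 2.8]
0 -0.08 None 0.82 q3max 139.46999999999997 j4 89.9470848195301 155.43138227557347 maxstep [7.2 4.2 3.2 8.1 4.3 4.6]
0 -0.08 (0.53, -0.27, 0.06, 10) 0.6 q3max 139.46999999999997 j4 89.9470848195301 155.43138227557344 maxstep [5.1 4.2 3.  5.3 4.3 3.7]
0 -0.08 (0.56, -0.2, 0.06, 5) 0.6 q3max 139.46999999999997 j4 89.9
[... 506 characters left out ...]
01 142.76481475619846 maxstep [5.9 3.2 2.7 5.5 3.3 3.9]
8 -0.08 (0.53, -0.27, 0.06, 10) 0.0 q3max 139.29914992320187 j4 89.9470848195301 142.76481475619843 maxstep [3.8 3.2 2.5 3.9 3.3 3.6]
8 -0.08 (0.56, -0.2, 0.06, 5) 0.0 q3max 139.2991499232044 j4 89.9470848195301 142.76481475619846 maxstep [3.7 3.2 2.5 4.3 3.3 3.6]
8 -0.06 None 0.0 q3max 137.0518444881278 j4 89.9470848195301 142.75955435031432 maxstep [5.7 3.1 2.5 5.1 2.6 3.6]
8 -0.06 (0.53, -0.27, 0.06, 10) 0.0 q3max 136.01579018008178 j4 89.9470848195301 142.75955435031432 maxstep [3.8 3.1 2.3 3.9 2.6 2.8]
8 -0.06 (0.56, -0.2, 0.06, 5) 0.0 q3max 136.01579018008178 j4 89.9470848195301 142.75955435031432 maxstep [3.7 3.1 2.  4.3 2.6 2.8]
```

```bash
python3 - <<'E'
from jp import *
(P,Q),cur=plan(-10,-.055,.06,mid=(.52,-.24,.065,5))
print(Q[:,6].max(),Q[:,2].max(),np.abs(np.diff(Q[:,:6],axis=0)).max(0))
for k in emit(P[:24],2,cur): print(k)
E
```

```text
2.0934003809962916e-11 137.16038377662744 [5.  3.1 2.3 6.  3.4 2.9]
[[2.0, 1.8, 0.0, -0.9, 0.0, 0.0, 0.0], [2.0, 3.6, 0.0, -1.7, 0.0, 0.0, 0.0], [2.0, 5.4, -0.1, -2.6, 0.0, 0.0, 0.0], [2.0, 6.1, -0.5, -1.3, -0.5, 0.0, 0.2], [2.0, 6.8, -1.0, 0.0, -1.1, 0.1, 0.4], [2.0, 7.4, -1.4, 1.3, -1.6, 0.1, 0.6], [2.0, 8.1, -1.9, 2.6, -2.2, 0.1, 0.8], [2.0, 8.8, -2.3, 3.8, -2.7, 0.2, 0.9], [2.0, 9.4, -2.8, 5.1, -3.3, 0.2, 1.1], [2.0, 10.1, -3.2, 6.4, -3.8, 0.2, 1.3]]
[[2.0, 0.7, -0.6, 1.2, -0.6, 0.1, 0.2], [2.0, 0.9, -2.3, 1.6, -2.0, 0.1, 0.8], [2.0, 1.2, -4.1, 2.0, -3.3, 0.1, 1.5], [2.0, 1.5, -5.8, 2.4, -4.7, 0.1, 2.1], [2.0, 1.7, -7.6, 2.8, -6.0, 0.1, 2.7], [2.0, 2.0, -9.3, 3.2, -7.4, 0.1, 3.4], [2.0, 2.2, -11.1, 3.6, -8.7, 0.1, 4.0], [2.0, 2.5, -12.8, 4.0, -10.1, 0.1, 4.6], [2.0, 2.8, -14.6, 4.4, -11.5, 0.1, 5.3], [2.0, 3.0, -16.3, 4.8, -12.8, 0.1, 5.9]]
[[2.0, 0.1, -1.9, 0.0, -1.4, 0.0, 0.6], [2.0, -1.5, -1.9, 0.8, -1.4, 0.0, 0.6], [2.0, -3.0, -1.9, 1.5, -1.4, 0.0, 0.6], [2.0, -4.6, -1.9, 2.2, -1.4, 0.0, 0.6]]
```

Call:
servo_tool --targets '[[[2.0, 1.8, 0.0, -0.9, 0.0, 0.0, 0.0], [2.0, 3.6, 0.0, -1.7, 0.0, 0.0, 0.0], [2.0, 5.4, -0.1, -2.6, 0.0, 0.0, 0.0], [2.0, 6.1, -0.5, -1.3, -0.5, 0.0, 0.2], [2.0, 6.8, -1.0, 0.0, -1.1, 0.1, 0.4], [2.0, 7.4, -1.4, 1.3, -1.6, 0.1, 0.6], [2.0, 8.1, -1.9, 2.6, -2.2, 0.1, 0.8], [2.0, 8.8, -2.3, 3.8, -2.7, 0.2, 0.9], [2.0, 9.4, -2.8, 5.1, -3.3, 0.2, 1.1], [2.0, 10.1, -3.2, 6.4, -3.8, 0.2, 1.3]]]'

```text
clock: 18.95
position: [0.5648, -0.2404, 0.0834]
ee_rot: [[0.426, 0.099, 0.899], [0.039, -0.995, 0.091], [0.904, -0.003, -0.428]]
wrist_force: [-0.2, 0.2, -4.1]
opening: 0.453
grasp_force: 60.8
```

Call:
servo_tool --targets '[[[2.0, 0.7, -0.6, 1.2, -0.6, 0.1, 0.2], [2.0, 0.9, -2.3, 1.6, -2.0, 0.1, 0.8], [2.0, 1.2, -4.1, 2.0, -3.3, 0.1, 1.5], [2.0, 1.5, -5.8, 2.4, -4.7, 0.1, 2.1], [2.0, 1.7, -7.6, 2.8, -6.0, 0.1, 2.7], [2.0, 2.0, -9.3, 3.2, -7.4, 0.1, 3.4], [2.0, 2.2, -11.1, 3.6, -8.7, 0.1, 4.0], [2.0, 2.5, -12.8, 4.0, -10.1, 0.1, 4.6], [2.0, 2.8, -14.6, 4.4, -11.5, 0.1, 5.3], [2.0, 3.0, -16.3, 4.8, -12.8, 0.1, 5.9]]]'

```text
clock: 19.95
position: [0.6039, -0.0723, 0.0902]
ee_rot: [[0.423, -0.147, 0.894], [-0.064, -0.989, -0.132], [0.904, -0.001, -0.427]]
wrist_force: [0.2, 0.4, -2.4]
opening: 0.452
grasp_force: 60.7
```

Call:
servo_tool --targets '[[[2.0, 0.1, -1.9, 0.0, -1.4, 0.0, 0.6], [2.0, 0.1, -1.9, 0.0, -1.4, 0.0, 0.6], [2.0, 0.1, -1.9, 0.0, -1.4, 0.0, 0.6]]]'

```text
clock: 20.25
position: [0.6076, -0.0534, 0.092]
ee_rot: [[0.419, -0.17, 0.892], [-0.072, -0.985, -0.154], [0.905, 0.0, -0.426]]
wrist_force: [0.1, 0.0, -3.2]
opening: 0.453
grasp_force: 61.3
```

```bash
python3 where.py L -.044 0 -.044 && python3 - <<'E'
from kin import *
from h import *
np.set_printoptions(precision=4,suppress=True)
S=arm.read_camera("scene");W=arm.read_camera("wrist");q,p,R,o=now()
b=p+R@np.array([-.044,0,-.044])
cc=wcam(W,p,R)
for z in(0,.014,.09):
    d=np.array(cc["attitude"]).T@(b+[0,0,z]-cc["origin"]);print(z,cc["fx"]*d[0]/-d[2]+cc["cx"],-cc["fy"]*d[1]/-d[2]+cc["cy"])
cv2.imwrite("pics/v7.png",np.hstack([cv2.resize(W["image"],(440,330)),cv2.resize(S["image"][80:290,125:350],(354,330),interpolation=cv2.INTER_CUBIC)]))
E
```

```text
t 20.25 p [ 0.6076 -0.0534  0.092 ] piece c,y,h mm -56.1 -27.7 58.9 F [ 0.1  0.  -3.2] q [-21.4  58.3 136.7 169.3  79.5 -93.1] 61.30224823951721
[[ 0.4194 -0.1698  0.8918]
 [-0.0718 -0.9855 -0.1539]
 [ 0.9049  0.0005 -0.4255]]
0 252.60625314536955 315.7568059082475
0.014 252.62864392874164 304.4256230868973
0.09 252.81997421001287 207.60014090901558
```

View pics/v7.png

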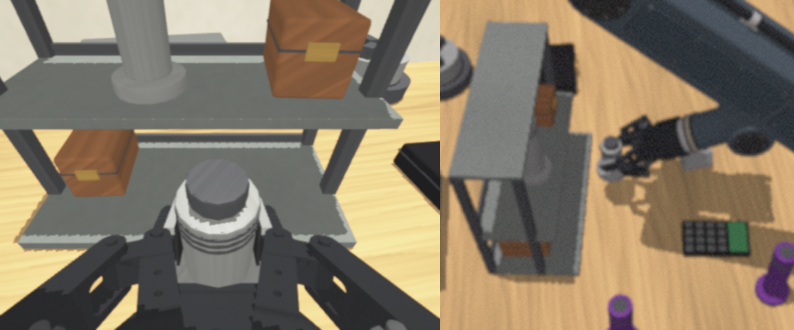

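Call:
servo_tool --targets '[[[2, -1.5, 0, 0.7, 0, 0, 0], [2, -3.0, 0, 1.4, 0, 0, 0], [2, -4.5, 0, 2.1, 0, 0, 0], [2, -4.5, 0, 2.1, 0, 0, 0], [2, -4.5, 0, 2.1, 0, 0, 0]]]'

```text
clock: 20.85
position: [0.6076, -0.0564, 0.0432]
ee_rot: [[0.417, -0.175, 0.892], [-0.074, -0.985, -0.159], [0.906, 0.0, -0.424]]
wrist_force: [0.3, -0.6, -3.2]
opening: 0.45
grasp_force: 61.3
```

```bash
python3 where.py L -.044 0 -.044
```

```text
t 20.85 p [ 0.6076 -0.0564  0.0432] piece c,y,h mm -55.5 -30.4 9.9 F [ 0.3 -0.6 -3.2] q [-21.7  66.8 135.  169.5  86.4 -94.3] 61.28371238708496
[[ 0.4171 -0.1748  0.8919]
 [-0.0737 -0.9846 -0.1585]
 [ 0.9059  0.0004 -0.4235]]
```

Call:
servo_tool --targets '[[[2, 0.7, 0, 1.6, 0, 0, 0], [2, 1.4, 0, 3.2, 0, 0, 0], [2, 2.2, 0, 4.8, 0, 0, 0], [2, 2.9, -0.1, 6.4, 0, 0, 0], [2, 3.6, -0.1, 7.9, 0, 0, 0], [2, 4.3, -0.1, 9.4, 0, 0, 0], [2, 4.3, -0.1, 9.4, 0, 0, 0], [2, 4.3, -0.1, 9.4, 0, 0, 0]]]'

```text
clock: 21.65
position: [0.7091, -0.0721, 0.0436]
ee_rot: [[0.417, -0.173, 0.892], [-0.072, -0.985, -0.157], [0.906, 0.001, -0.423]]
wrist_force: [0.2, -0.4, -3.1]
opening: 0.454
grasp_force: 61.3
```

```bash
python3 where.py L -.044 0 -.044
```

```text
t 21.65 p [ 0.7091 -0.0721  0.0436] piece c,y,h mm 47.3 -29.0 10.3 F [ 0.2 -0.4 -3.1] q [-18.4  58.8 120.2 171.5  64.  -89.9] 61.258413791656494
[[ 0.4167 -0.173   0.8924]
 [-0.0725 -0.9849 -0.157 ]
 [ 0.9062  0.0007 -0.4229]]
```

Lower about 9 mm, then small steps.

Call:
servo_tool --targets '[[[2, -0.3, 0, 0.1, 0, 0, 0], [2, -0.5, 0, 0.2, 0, 0, 0], [2, -0.8, 0, 0.4, 0, 0, 0], [2, -0.8, 0, 0.4, 0, 0, 0], [2, -0.8, 0, 0.4, 0, 0, 0]]]'

```text
clock: 22.15
position: [0.7099, -0.072, 0.0336]
ee_rot: [[0.417, -0.173, 0.892], [-0.073, -0.985, -0.157], [0.906, 0.001, -0.423]]
wrist_force: [-0.7, -0.5, -0.8]
opening: 0.451
grasp_force: 61.3
```

Call:
servo_tool --targets '[[[2, -0.1, 0, 0, 0, 0, 0], [2, -0.1, 0, 0, 0, 0, 0], [2, -0.1, 0, 0, 0, 0, 0]]]'

```text
clock: 22.45
position: [0.71, -0.072, 0.0337]
ee_rot: [[0.415, -0.173, 0.893], [-0.072, -0.985, -0.157], [0.907, 0.001, -0.421]]
wrist_force: [-1.9, -0.2, 3.5]
opening: 0.45
grasp_force: 61.3
```

```bash
python3 where.py L -.044 0 -.044
```

```text
t 22.45 p [ 0.71   -0.072   0.0337] piece c,y,h mm 48.1 -28.8 0.3 F [-1.9 -0.2  3.5] q [-18.4  60.2 119.7 171.6  65.  -90. ] 61.262691020965576
[[ 0.415  -0.1728  0.8933]
 [-0.0721 -0.985  -0.157 ]
 [ 0.907   0.0007 -0.4212]]
```

Call:
servo_tool --targets '[[[6.5, 0, 0, 0, 0, 0, 0], [6.5, 0, 0, 0, 0, 0, 0], [6.5, 0, 0, 0, 0, 0, 0], [6.5, 0, 0, 0, 0, 0, 0], [6.5, -0.3, 0, -0.8, 0, 0, 0], [6.5, -1.1, 0, -2.4, 0, 0, 0], [6.5, -2.1, 0, -4.6, 0, 0, 0], [6.5, -3.2, 0, -6.9, 0, 0, 0], [6.5, -4.2, 0, -9.1, 0, 0, 0], [6.5, -4.2, 0, -9.1, 0, 0, 0]]]'

```text
clock: 23.45
position: [0.6077, -0.0538, 0.0314]
ee_rot: [[0.424, -0.173, 0.889], [-0.075, -0.985, -0.156], [0.903, -0.001, -0.43]]
wrist_force: [-0.1, -0.4, 0.3]
opening: 0.764
grasp_force: 0.0
```

Call:
servo_tool --targets '[[[6.5, 2, 0, -1, 0, 0, 0], [6.5, 4, 0, -2, 0, 0, 0], [6.5, 5.4, 0, -2.5, 0, 0, 0], [6.5, 5.4, 0, -2.5, 0, 0, 0], [6.5, 5.4, 0, -2.5, 0, 0, 0]]]'

```text
clock: 23.95
position: [0.6119, -0.0548, 0.0934]
ee_rot: [[0.415, -0.172, 0.893], [-0.071, -0.985, -0.157], [0.907, 0.001, -0.421]]
wrist_force: [-0.4, -0.2, -0.3]
opening: 0.764
grasp_force: 0.0
```

```bash
python3 where.py L -.044 0 -.044 && python3 - <<'E'
from kin import *
from h import *
np.set_printoptions(precision=1,suppress=True)
q,p,R,o=now();W=wcam(arm.read_camera("wrist"),p,R);im=W["image"];cv2.imwrite("pics/v8.png",im)
pr=lambda cc,P:(lambda d:np.array([cc["fx"]*d[0]/-d[2]+cc["cx"],-cc["fy"]*d[1]/-d[2]+cc["cy"]]))(np.array(cc["attitude"]).T@(P-cc["origin"]))
th=np.linspace(0,2*np.pi,60)
for n,O,y,H in(("jack",Lw,-.029,.09),("master",U,.03,.15)):
    b=O+.048*rx+y*ry;ring=np.array([pr(W,b+[.032*np.cos(t),.032*np.sin(t),.014]) for t in th])
    print(n,"axis base/top",pr(W,b),pr(W,b+[0,0,H]),"foot ring u,v range",ring.min(0),ring.max(0),"board front row at y",pr(W,O+y*ry))
    x0,y0=(ring.min(0)-25).astype(int);x1,y1=(ring.max(0)+25).astype(int);x0,y0=max(x0,0),max(y0,0)
    g=im[y0:y1,x0:x1].astype(int).max(2);
    for v in range(0,g.shape[0],5): print(v+y0," ".join(str(k) for k in g[v,::5]))
    print("cols from",x0)
E
```

```text
t 23.95 p [ 0.6119 -0.0548  0.0934] piece c,y,h mm -51.4 -28.2 60.0 F [-0.4 -0.2 -0.3] q [-21.2  57.9 136.1 169.6  78.8 -92.8] 0.0
[[ 0.4149 -0.1724  0.8934]
 [-0.0715 -0.985  -0.1569]
 [ 0.9071  0.0012 -0.421 ]]
jack axis base/top [252.8 241.1] [253.1 168.2] foot ring u,v range [218.7 207.5] [287.  261.1] board front row at y [253.1 286.7]
182 111 112 112 111 110 112 109 109 134 86 74 78 79 77 77 75 128 121 112 112 112 111 113 113
187 111 112 111 111 111 111 111 106 133 135 84 75 78 78 76 127 130 110 110 110 111 111 110 110
192 110 112 112 111 112 112 110 105 125 136 135 134 131 134 133 135 129 93 111 110 111 110 111 110
197 112 111 110 112 111 111 111 111 108 110 135 139 139 136 136 127 104 96 111 110 110 109 111 111
202 111 110 109 112 111 112 111 109 106 100 119 91 86 86 107 116 102 110 109 111 110 109 109 111
207 111 110 113 110 110 111 113 111 124 91 121 98 90 93 120 103 118 110 110 110 111 109 109 110
212 111 112 110 112 111 111 111 109 124 128 132 116 101 107 126 130 123 109 109 108 107 111 108 109
217 110 111 112 113 111 112 112 120 123 126 134 134 133 133 132 130 123 125 10
[... 2895 characters left out ...]
29 133 133 136 136 140 138 140 139 137 134 133 131 128 126 120 116 109 110 110 109 109
113 109 109 112 109 109 110 110 124 131 133 134 134 135 136 137 136 135 134 131 130 129 124 119 110 111 111 111 111 111
118 112 109 110 110 112 108 109 110 130 133 134 132 134 135 134 135 135 133 132 130 127 114 110 111 111 112 114 110 110
123 110 112 109 110 109 110 110 108 110 114 131 133 133 134 133 134 131 127 121 111 109 110 109 111 111 112 111 110 109
128 110 111 109 111 110 108 108 110 108 109 110 109 108 109 110 110 110 109 110 109 108 110 111 111 109 111 111 110 110
133 110 110 109 109 108 109 110 110 110 110 110 108 110 109 110 110 109 110 111 111 110 112 111 109 110 109 109 109 109
cols from 100
```

```bash
python3 -c "
from bench import arm
print(arm.sign_off())"
```

```text
the job is handed in; nothing more can be done
None
```

The job is handed in: the height master stands upright on the upper tier and the screw jack upright on the lower tier, both let go, with board visible in front of each foot in the last wrist-camera check, at about 24 s on the robot's clock.

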